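# Tip out the hinged bin and fetch the pedal spindle from its back

## Robot

A 6-joint arm with a two-finger parallel gripper is mounted at the origin on a cart in front of the work surface, level with it; the furniture and walls round the work are solid. World frame = base frame: x ahead of the robot, y to its left, z up, the work surface at z = 0. Lengths are in m, angles in rad, forces in N, time in s.
With the tool pointing down it reaches from about 0.35 to 0.775 m from the base axis. Payload 7.3 kg.
Tool frame: the origin (TCP) lies at the centre of the arm's flange, where the gripper is bolted on; the fingertips stand 178 mm ahead of it and the grasp point (between the pads) lies 159 mm ahead of it; y points along the fingers, x is the direction in which the jaws open and shut, and the axes are right-handed (so a half turn about y gives the same grasp; the last joint's range is limited). The gripper opens to 92 mm and grips with 3 to 60 N. Pads are 19 mm wide; open, the fingers measure 130 mm over their backs; the gripper's body (75 mm by 190 mm) begins 47 mm behind the grasp point.
Start: joints at [0.998, 0.342, 1.524, -0, 1.275, -0.146], TCP at [0.217, 0.478, 0.405] pointing down, gripper open.
Joint ranges: [-2.53, 2.53], [-0.77, 2.02], [0.04, 2.7], [-1, 4.14], [0.28, 2.66], [-3.11, 3.11]. Speed limits (rad/s): [2.57, 2.57, 3.14, 3.14, 3.14, 3.14].

## Interface

Orientations are given as a rotation vector (axis times angle).
In Python, from bench import arm gives the robot as it stands. The module is installed in compiled form; this text tells all that it offers.
- The arm moves only by the shell command python3 -m jog 'ROWS' [FORCE]. ROWS is JSON, one flat list of numbers, 5 for each row, row after row: the shift along the tool's x, y, z in mm, then the turn about the tool's y in rad, then the opening, from -1 (shut) to 1 (fully open). In form: [dx, dy, dz, twist, claw, dx, dy, dz, twist, claw, ...]. A call has 1 to 5 rows; each row is the pose to reach, as a shift and turn from the pose commanded when the call began, along the tool's axes at that moment; what a row does not reach only later rows make up. A row lasts 1/12 s, in which the tool goes at most 41.7 mm and 7.16 degrees, less where a joint would pass 70% of its speed; a pose out of reach is approached as far as the arm can. A call with a gripper value outside its range is refused whole. The fingers move at their own pace and stop on an object; FORCE is the grip in N (left out, the last holds). Time passes only in rows, so rows that repeat a pose let the fingers close. It gives the time, the measured TCP pose, the force and the opening at its end, in the units of the state.
- arm.sense(): the state, without advancing time (a new reading comes with each control period).
- arm.camera(name): name is "scene" or "top"; returns a dict with "pixels" (384x512x3 uint8, red, green, blue), "fovy" (degrees; the focal length in pixels is half the picture's height over the tangent of half this angle, whatever the lens; pixels are square), "cx", "cy" (the principal point, pixels), "distortion" ([k1, k2, p1, p2, k3] as OpenCV has them; the pictures are not rectified), "pose" (4x4, takes a point from camera to world coordinates). Camera axes: x right, y down, z forward; pixel columns grow to the right and rows downward; lengths in m; the calibration is good to about 2 mm. A picture is of the moment at which its call begins. There is no depth.
- arm.finish_job(): hands the job in, once; it reports no verdict.
The state is a dict: "time": time; "q": joint angles; "joint_vel": joint speeds; "joint_torque": joint torques, N m; "ee_pos": TCP position; "ee_rot": TCP orientation; "ft_force": force on the tool from outside, world axes, zero at the start; "wrist_torque": the same for the moment, N m; "gripper_width": opening from 0.0 (shut) to 1.0 (fully open).
Only numpy, scipy, OpenCV 4.12 (cv2) and the standard library are available. Lean on these libraries where they do the work, as an engineer would, in place of code of your own. Each camera call takes 0.05 s, during which the arm holds its last target.

## Task

Tip the hinged parts bin forward by its pull tab until it rests on its stop, pick the pedal spindle out from the back of the bin while it is tipped, and leave the hex key in the bin. Lay the spindle gently, still in the gripper until it is down, lengthwise and centred in the notches of the two-post rest, and tip the bin fully shut again. Do not disturb the bottle, tape roll or carton standing beside the work.

Things in the scene. Friction and masses are not known exactly. Their poses are not given: they have to be found in the camera images.
- tilt_bin (a joint): Tilt of the dark grey plastic bin on its pivot, rad: 0 = shut (back half under the hood), 0.75 = tipped fully forward (its top toward the robot's side), on its stop. No latch: it balances at about 0.3 rad and only its weight (about 0.9 kg) keeps it at either end; a few N at the tab move it. Tipped forward, a push of more than about 4 N on its floor at the parts tips it back shut.
- bin_pivot (a point): Middle of the bin's pivot line, 45 mm above the bench, fixed to the stand. x points to the stand's rear (away from the robot), y along the pivot. Stand from here: side plates at y +-88 to 93 mm (up to z 21 mm for x -48 to 47 mm; up to the hood for x 33 to 143 mm); hood from x = 35 mm back, its top at z = 134 mm; stop bar at x = -41, z = 3 mm.
- bin_tab (a point): Middle of the top edge of the bin's pull tab (60 mm along y, 10 mm thick in x, standing 33 mm above the front wall's top); moves with the bin. Axes: x to the bin's back, z up out of the bin. In these axes it lies 22 mm in front of and 148 mm above the pivot at any tilt. Shut, there is a 52 mm gap behind it to the hood's front edge. The tab moves on an arc: a straight level push on it jams, so swing it round the pivot.
- bin_floor (a point): Point on the bin's floor, on its midline, 60 mm behind and 45 mm above the pivot in bin axes; moves with the bin (x to the bin's back, z out of the floor). From here: floor x -81 to 50 mm, y +-82 mm; walls above the floor: front 70 mm, back and rear sides 22 mm, sides 41 mm for x under -36 mm; rib 5 mm high at x -53 to -47 mm that stops parts sliding forward; divider 13 mm high at y = 0.
- spindle_center (a point): Centre of the pedal spindle: turned steel pin, 84 mm long, 18 mm across (treat as 18 mm square), 0.055 kg; its long axis is this point's y axis, its z axis points up out of whatever it lies on. It starts lying fore and aft on the bin's floor behind the rib, in either the left or the right lane, about 42 mm from the divider.
- key_center (a point): Centre of the L-shaped hex key (32 x 79 mm, 9 mm thick, 0.03 kg), lying on the bin's floor in the other lane; to stay in the bin.
- spindle_rest: Aluminium rest fixed to the bench: base plate 90 x 56 x 8 mm with two notched posts, 8 mm thick, at x = +-28 mm. Notches are 26 mm wide with a flat bottom 38 mm above the bench and horns up to 55 mm above the bench, 50 mm overall in y. Origin at the underside's centre; its x axis is the line along which the spindle is to lie (either way round). A spindle lying in it has its centre on the origin's vertical, 47 mm above the bench.
- bottle: Small threadlocker bottle, 22 x 27 x 92 mm, standing; bystander. Origin at the centre of its underside.
- tape: Roll of packing tape lying flat, 102 mm across, 48 mm high; bystander. Origin at the centre of its underside.
- carton: Small kraft carton, 76 x 63 x 105 mm, standing; bystander. Origin at the centre of its underside.

How it is judged:
By the outcome, as a careful person would: the job done as asked, in the order asked, and still so for the second after the job is handed in, with the robot touching nothing.
It also fails if it takes over 67 s, if anything falls off the work surface, if the arm or the gripper's body presses on something with over 40 N, if the wrist force passes 120 N, or if a joint passes its speed limit or range.

## Working session

There is one attempt and no reset: what is moved stays moved. The work goes in short steps, Python scripts to look and compute and a shell command to move; the robot and the scene stay as the last step left them, time stands still between calls to the robot, and variables do not carry over. Pictures are saved under pics/ and viewed, and the job is handed in when it is done.

```bash
mkdir -p pics; python3 - <<'E'
from bench import arm
import cv2
s=arm.sense()
for k,v in s.items(): print(k,v)
for n in("scene","top"):
    c=arm.camera(n); cv2.imwrite(f"pics/{n}0.png",c["pixels"][:,:,::-1]); print(n,c["fovy"],c["cx"],c["cy"],c["distortion"],c["pose"])
E
```

```text
time 0.0
q [ 9.98023407e-01  3.42705816e-01  1.52501239e+00  1.31113403e-05
  1.27539904e+00 -1.45988300e-01]
joint_vel [ 0.00213007 -0.00087824 -0.00031008  0.00105889 -0.00229944  0.00061627]
joint_torque [-2.17952487e-05 -4.31239700e+01 -2.44218493e+01  7.19089690e-02
  5.59267402e-02 -9.50873232e-05]
ee_pos [0.21721922 0.47780452 0.40405515]
ee_rot [-1.38202934 -0.8882777   0.89056733]
ft_force [0.18667273 1.11837276 0.03997495]
wrist_torque [ 0.01834925 -0.00204852 -0.02071351]
gripper_width 0.9985302387511669
scene 46.16115225926721 260.90781998445624 196.91451539385676 [-0.12418024  0.          0.          0.          0.        ] [[ 0.75003775 -0.27556405  0.6012552  -0.40443707]
 [-0.6611052  -0.33926833  0.66920619 -0.91680113]
 [ 0.01957768 -0.89942285 -0.43664088  0.80872243]
 [ 0.          0.          0.          1.        ]]
top 54.68273372771867 258.7862440167363 199.39330040202572 [-0.07432703  0.          0.          0.          0.        ] [[ 0.02927765 -0.9879956   0.15168226  0.35397789]
 [-0.99928451 -0.02529539  0.0281178   0.0921988 ]
 [-0.0239434  -0.15239696 -0.98802929  1.11987416]
 [ 0.          0.          0.          1.        ]]
```

View pics/scene0.png

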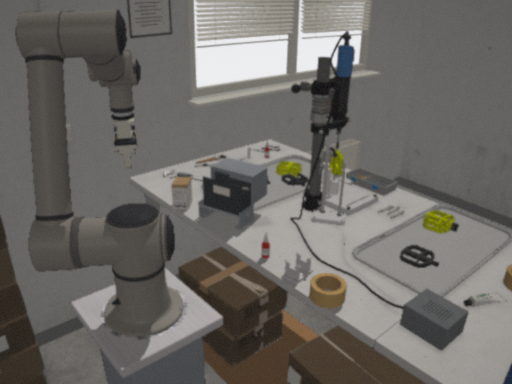

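View pics/top0.png

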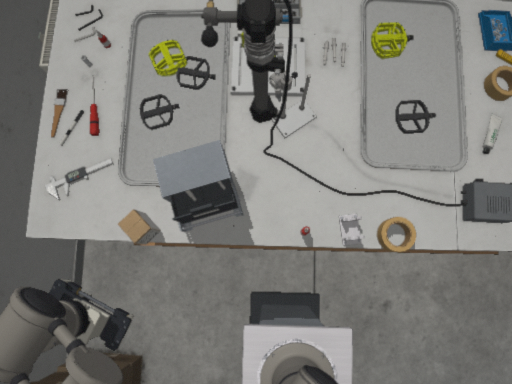

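```bash
cat > h.py <<'E'
import numpy as np, cv2
from bench import arm
from scipy.spatial.transform import Rotation as R
def K(c):
    f=c["pixels"].shape[0]/2/np.tan(np.radians(c["fovy"]/2))
    return np.array([[f,0,c["cx"]],[0,f,c["cy"]],[0,0,1]])
def ray(c,uv):
    p=cv2.undistortPoints(np.array(uv,float).reshape(-1,1,2),K(c),np.array(c["distortion"])).reshape(-1,2)
    T=c["pose"]; d=np.c_[p,np.ones(len(p))]@T[:3,:3].T
    return T[:3,3],d
def plane(c,uv,z):
    o,d=ray(c,uv); return o+d*((z-o[2])/d[:,2])[:,None]
def proj(c,P):
    T=np.linalg.inv(c["pose"]); r,_=cv2.Rodrigues(T[:3,:3])
    return cv2.projectPoints(np.array(P,float).reshape(-1,1,3),r,T[:3,3],K(c),np.array(c["distortion"]))[0].reshape(-1,2)
def tri(c1,u1,c2,u2):
    o1,d1=ray(c1,u1);o2,d2=ray(c2,u2);d1=d1[0]/np.linalg.norm(d1[0]);d2=d2[0]/np.linalg.norm(d2[0])
    t=np.linalg.lstsq(np.c_[d1,-d2],o2-o1,rcond=None)[0]
    a=o1+d1*t[0];b=o2+d2*t[1];return (a+b)/2,np.linalg.norm(a-b)
def crop(c,x0,y0,w,h,s,fn):
    im=c["pixels"][y0:y0+h,x0:x0+w,::-1]
    cv2.imwrite(fn,cv2.resize(im,None,fx=s,fy=s,interpolation=cv2.INTER_CUBIC))
def tool():
    s=arm.sense(); M=R.from_rotvec(s["ee_rot"]).as_matrix(); return s,M
E
python3 - <<'E'
from h import *
s,M=tool(); print(M.round(3))
t=arm.camera("top");sc=arm.camera("scene")
crop(t,110,135,140,110,5,"pics/t_bin.png")
crop(t,285,200,140,60,5,"pics/t_rest.png")
crop(sc,160,140,130,100,6,"pics/s_bin.png")
crop(sc,240,220,130,95,6,"pics/s_rest.png")
E
```

```text
[[ 0.414 -0.001 -0.91 ]
 [ 0.91  -0.001  0.414]
 [-0.001 -1.     0.   ]]
```

View pics/t_bin.png

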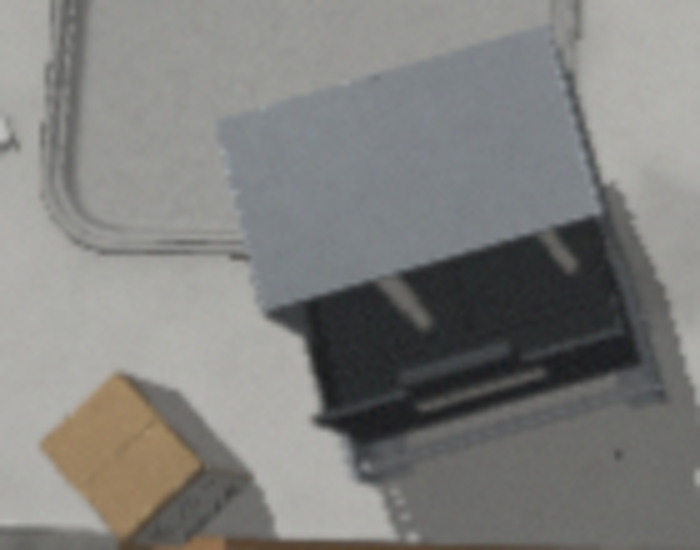

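View pics/t_rest.png

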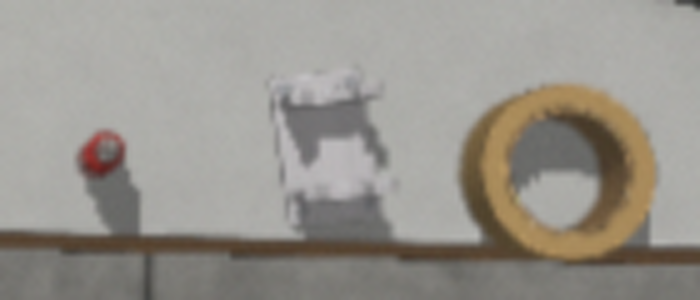

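View pics/s_bin.png

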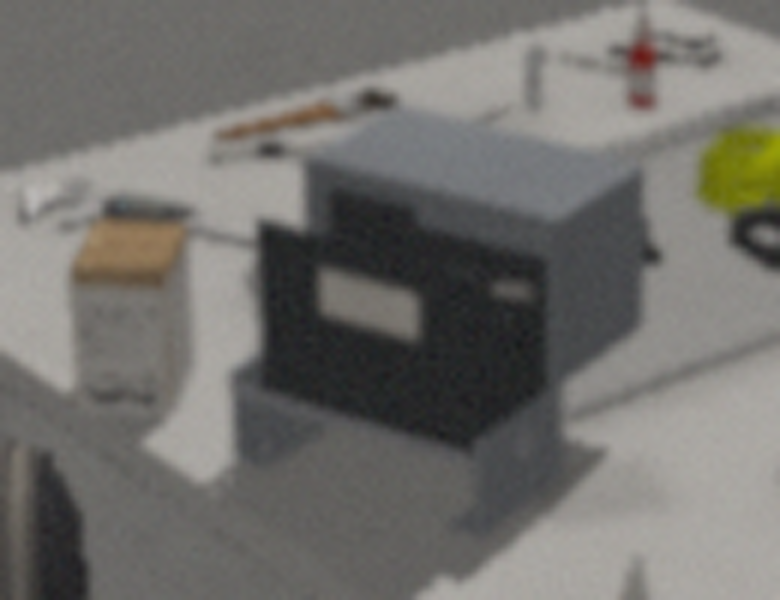

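View pics/s_rest.png

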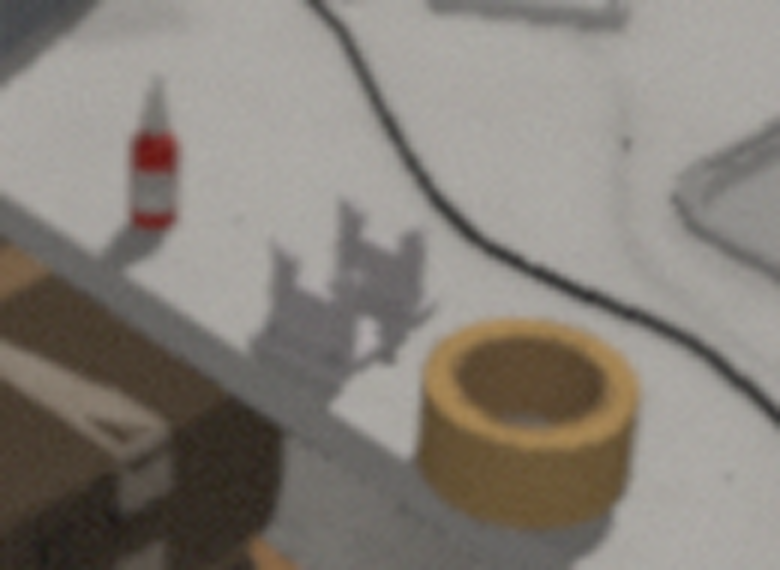

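```bash
python3 - <<'E'
from h import *
t=arm.camera("top");sc=arm.camera("scene")
px=lambda x,y,x0,y0,s:[x0+(x+.5)/s-.5,y0+(y+.5)/s-.5]
c=np.array([px(a,b,110,135,5) for a,b in[(267,312),(601,213),(548,25),(217,122)]])
P=plane(t,c,0.179); print("hood top",P.round(4)); 
for i in range(4): print(np.linalg.norm(P[i]-P[(i+1)%4]).round(4))
# scene hood corners
s=np.array([px(a,b,160,140,6) for a,b in[(308,160),(553,220),(640,172),(392,108)]])
print("scene",plane(sc,s,0.179).round(4))
e=P[0]-P[1]; e2=P[3]-P[2]; y=(e/np.linalg.norm(e)+e2/np.linalg.norm(e2)); y/=np.linalg.norm(y); x=np.array([y[1],-y[0],0])
yaw=np.arctan2(x[1],x[0]); print("yaw",yaw)
piv=(P[0]+P[1])/2-0.035*x; piv[2]=.045; print("pivot",piv)
def W(p,th=0):
    p=np.array(p,float); q=np.array([p[0]*np.cos(th)-p[2]*np.sin(th),p[1],p[0]*np.sin(th)+p[2]*np.cos(th)])
    return piv+q[0]*x+q[1]*y+np.array([0,0,q[2]])
for n,p in dict(tabL=(-.022,.03,.148),tabR=(-.022,-.03,.148),wallL=(-.022,.082,.115),wallR=(-.022,-.082,.115),stL=(-.048,.0905,.021),stR=(-.048,-.0905,.021)).items():
    a=proj(t,W(p))[0];b=proj(sc,W(p))[0]
    print(n,W(p).round(3),((a-[110,135])*5).round(),((b-[160,140])*6).round())
# rest: horn tips z=.055 from scene; 
h=np.array([px(a,b,240,220,6) for a,b in[(347,205),(418,235),(278,243),(345,283)]]);
print("horns",plane(sc,h,0.055).round(4))
h=np.array([px(a,b,285,200,5) for a,b in[(283,78),(370,88),(285,188),(390,185)]]);
print("top horns",plane(t,h,0.055).round(4))
E
```

```text
hood top [[0.4983 0.3678 0.179 ]
 [0.5547 0.1959 0.179 ]
 [0.6557 0.2283 0.179 ]
 [0.5993 0.402  0.179 ]]
0.1809
0.106
0.1826
0.1066
scene [[0.4908 0.3608 0.179 ]
 [0.5481 0.1941 0.179 ]
 [0.6381 0.2175 0.179 ]
 [0.5857 0.3999 0.179 ]]
yaw 0.3152933863561926
pivot [0.49326768 0.27101546 0.045     ]
tabL [0.463 0.293 0.193] [398. 378.] [334. 180.]
tabR [0.482 0.236 0.193] [512. 345.] [418. 202.]
wallL [0.447 0.342 0.16 ] [317. 414.] [265. 213.]
wallR [0.498 0.186 0.16 ] [617. 325.] [493. 273.]
stL [0.42  0.342 0.066] [355. 478.] [234. 364.]
stR [0.476 0.17  0.066] [658. 389.] [481. 438.]
horns [[ 0.4571 -0.1305  0.055 ]
 [ 0.4649 -0.1728  0.055 ]
 [ 0.4059 -0.1326  0.055 ]
 [ 0.4067 -0.1786  0.055 ]]
top horns [[ 0.4775 -0.1161  0.055 ]
 [ 0.473  -0.1663  0.055 ]
 [ 0.4143 -0.1171  0.055 ]
 [ 0.4175 -0.1773  0.055 ]]
```

```bash
cat >> h.py <<'E'
BYAW=0.3153; BX=np.array([np.cos(BYAW),np.sin(BYAW),0]);BY=np.array([-np.sin(BYAW),np.cos(BYAW),0]);PIV=np.array([.4933,.2710,.045])
def W(p,th=0):
    c,s=np.cos(th),np.sin(th); p=np.array(p,float)
    return PIV+(p[0]*c-p[2]*s)*BX+p[1]*BY+np.array([0,0,p[0]*s+p[2]*c])
def to(tip,yaw,pr=True):
    "rows needed: tip target (world), yaw of tool x"
    s,M=tool(); d=M.T@(np.array(tip)+[0,0,.178]-s["ee_pos"])*1000
    cur=np.arctan2(M[1,0],M[0,0]); tw=-((yaw-cur+np.pi/2)%np.pi-np.pi/2)
    print("t",round(s["time"],2),"tip",(s["ee_pos"]-[0,0,.178]).round(4),"yaw",round(cur,3),"q6",round(s["q"][5],2),"F",s["ft_force"].round(1),"w",round(s["gripper_width"],3));print("move",d.round(1),"twist",round(tw,3))
E
python3 - <<'E'
from h import *
p=W((-.022,0,.14)); p[2]=.228; to(p,BYAW)
E
```

```text
t 0.3 tip [0.2173 0.4779 0.2265] yaw 1.144 q6 -0.15 F [-0.2  0.4 -0.1] w 0.999
move [ -88.9   -1.5 -320.7] twist 0.829
```

```bash
python3 -m jog '[-10,0,-35,0.09,0.5,-20,0,-70,0.18,0,-30,0,-105,0.27,-0.22,-40,0,-140,0.36,-0.22,-50,0,-175,0.45,-0.22]' 20; python3 - <<'E'
from h import *
p=W((-.022,0,.14)); p[2]=.228; to(p,BYAW)
E
```

```text
time: 0.72
ee_pos: [0.3569, 0.3587, 0.4048]
ee_rot: [-1.502, -0.54, 0.54]
ft_force: [1.0, -0.1, -0.6]
gripper_width: 0.69
t 0.72 tip [0.3569 0.3587 0.2268] yaw 0.69 q6 -0.05 F [ 1.  -0.1 -0.6] w 0.69
move [  28.9   -1.2 -146.5] twist 0.375
```

```bash
python3 -m jog '[7,0,-35,0.09,-0.22,14,0,-70,0.18,-0.22,21,0,-105,0.27,-0.22,28,0,-140,0.36,-0.22,28,0,-140,0.37,-0.22]' ; python3 - <<'E'
from h import *
p=W((-.022,0,.14)); p[2]=.228; to(p,BYAW)
E
```

```text
time: 1.13
ee_pos: [0.471, 0.2666, 0.4044]
ee_rot: [-1.558, -0.249, 0.245]
ft_force: [0.1, 0.1, 0.9]
gripper_width: 0.394
t 1.13 tip [0.471  0.2666 0.2264] yaw 0.315 q6 0.06 F [0.1 0.1 0.9] w 0.394
move [ 0.6 -1.6 -2.7] twist -0.001
```

```bash
python3 -m jog '[0,6,-2,0,-0.22,0,12,-2,0,-0.22]'; python3 - <<'E'
from h import *
t=arm.camera("top");sc=arm.camera("scene")
a=np.hstack([cv2.resize(t["pixels"][130:250,120:260],None,fx=2.8,fy=2.8),cv2.resize(sc["pixels"][120:240,160:300],None,fx=2.8,fy=2.8)])
cv2.imwrite("pics/a1.png",a[:,:,::-1])
p=W((-.022,0,.14)); p[2]=.177; to(p,BYAW)
E
```

```text
time: 1.3
ee_pos: [0.4674, 0.2682, 0.3922]
ee_rot: [-1.555, -0.254, 0.255]
ft_force: [0.2, 1.0, -0.5]
gripper_width: 0.391
t 1.4 tip [0.4665 0.2689 0.2133] yaw 0.326 q6 0.05 F [ 0.6 -0.3 -0.5] w 0.39
move [ 4.1 36.3 -6.3] twist 0.011
```

View pics/a1.png

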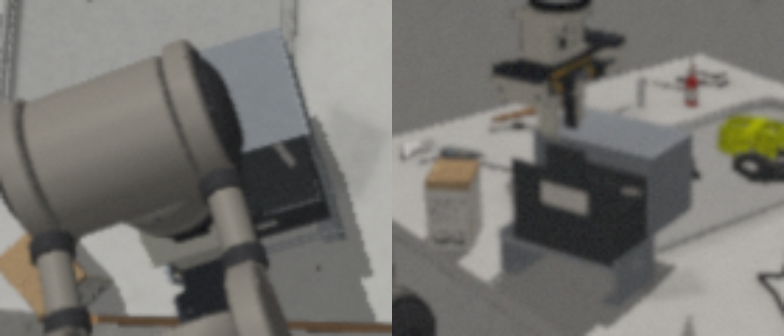

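```bash
python3 -m jog '[2,5,-3,0.005,-0.22,4,10,-6,0.01,-0.22,4,15,-6,0.01,-0.22,4,15,-6,0.01,-0.22]'; python3 - <<'E'
from h import *
p=W((-.022,0,.14)); p[2]=.177; to(p,BYAW)
E
```

```text
time: 1.73
ee_pos: [0.473, 0.264, 0.3765]
ee_rot: [-1.557, -0.245, 0.248]
ft_force: [-0.1, 0.5, -0.2]
gripper_width: 0.39
t 1.73 tip [0.473  0.264  0.1985] yaw 0.314 q6 0.05 F [-0.1  0.5 -0.2] w 0.39
move [-0.5 21.5  0.3] twist -0.001
```

```bash
python3 -m jog '[0,8,0,0,-0.22,0,15,0,0,-0.22,0,21,0,0,-0.22,0,21,0,0,-0.22]'; python3 - <<'E'
from h import *
p=W((-.022,0,.14)); p[2]=.177; to(p,BYAW)
E
```

```text
time: 2.07
ee_pos: [0.4729, 0.2638, 0.3551]
ee_rot: [-1.557, -0.244, 0.249]
ft_force: [0.5, -0.4, 0.4]
gripper_width: 0.387
t 2.07 tip [0.4729 0.2638 0.1771] yaw 0.314 q6 0.05 F [ 0.5 -0.4  0.4] w 0.387
move [-0.4  0.1  0.5] twist -0.001
```

```bash
python3 -m jog '[-7,1.3,0,0,-0.22,-14,2.9,0,0,-0.22,-20.7,4.9,0,0,-0.22,-27.4,7.2,0,0,-0.22,-34,9.8,0,0,-0.22]'; python3 - <<'E'
from h import *
p=W((-.022,0,.14),.25); p[2]-=.008; to(p,BYAW)
E
```

```text
time: 2.48
ee_pos: [0.4403, 0.2532, 0.3473]
ee_rot: [-1.556, -0.248, 0.245]
ft_force: [0.6, -0.1, 2.3]
gripper_width: 0.389
t 2.48 tip [0.4403 0.2532 0.1693] yaw 0.314 q6 0.06 F [ 0.6 -0.1  2.3] w 0.389
move [-0.1  2.1  0.5] twist -0.001
```

```bash
python3 -m jog '[-6.4,3,0,0,-0.22,-12.7,6.2,0,0,-0.22,-18.8,9.8,0,0,-0.22,-24.7,13.7,0,0,-0.22,-30.4,17.9,0,0,-0.22]'; python3 - <<'E'
from h import *
p=W((-.022,0,.14),.5); p[2]-=.008; to(p,BYAW)
E
```

```text
time: 2.9
ee_pos: [0.4113, 0.2438, 0.3285]
ee_rot: [-1.557, -0.246, 0.247]
ft_force: [-0.7, 1.2, 1.2]
gripper_width: 0.387
t 2.9 tip [0.4113 0.2438 0.1505] yaw 0.314 q6 0.06 F [-0.7  1.2  1.2] w 0.387
move [-0.   1.2  0.4] twist -0.001
```

```bash
python3 -m jog '[-5.6,4.4,0,0,-0.22,-10.8,9.2,0,0,-0.22,-15.8,14.1,0,0,-0.22,-20.6,19.4,0,0,-0.22,-25.1,24.9,0,0,-0.22]'; python3 - <<'E'
from h import *
p=W((-.022,0,.14),.75); p[2]-=.008; to(p,BYAW)
sc=arm.camera("scene");crop(sc,160,120,140,120,5,"pics/a2.png")
print((proj(sc,[W((-.022,.03,.148),.75),W((-.022,-.03,.148),.75),W((-.022,-.082,.115),.75)])-[160,120])*5)
E
```

```text
time: 3.32
ee_pos: [0.3877, 0.2362, 0.3035]
ee_rot: [-1.557, -0.246, 0.246]
ft_force: [0.2, 0.6, 1.4]
gripper_width: 0.39
t 3.32 tip [0.3877 0.2362 0.1255] yaw 0.314 q6 0.06 F [0.2 0.6 1.4] w 0.39
move [-0.4  1.1  0.4] twist -0.001
[[199.51207567 367.85331775]
 [270.1455669  388.55803973]
 [352.84059449 426.55790525]]
```

View pics/a2.png

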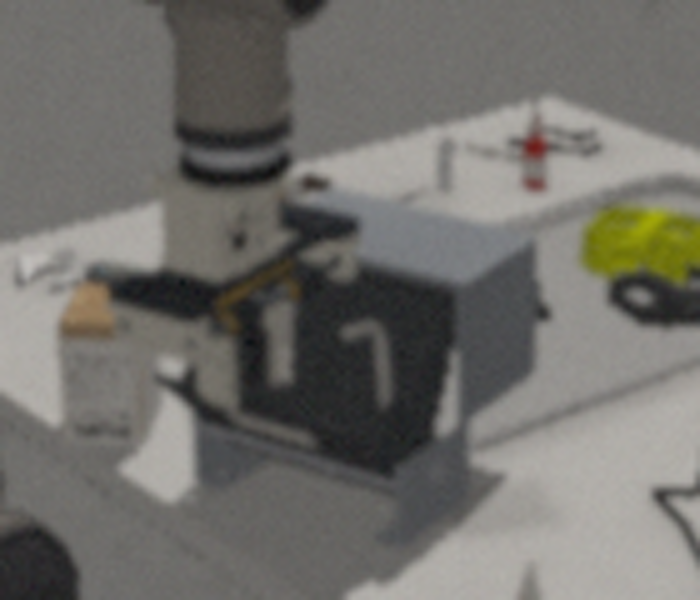

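```bash
python3 -m jog '[0,-25,0,0,-0.22,0,-60,0,0,-0.22,0,-90,-10,0,-0.3,0,-110,-40,0,-0.3,0,-110,-80,0,-0.3]'; python3 -m jog '[0,0,-40,0,-0.3,0,0,-80,0,-0.3,0,0,-110,0,-0.3,0,0,-110,0,-0.3]'; python3 - <<'E'
from h import *
to([.4,.05,.226],BYAW)
sc=arm.camera("scene");crop(sc,160,120,140,120,5,"pics/s3.png")
t=arm.camera("top");crop(t,110,135,140,110,5,"pics/t3.png")
for c,x0,y0 in((sc,160,120),(t,110,135)):
  print(((proj(c,[W((-.022,.03,.148),.75),W((-.022,-.03,.148),.75),W((-.022,-.082,.115),.75),W((-.022,.082,.115),.75)])-[x0,y0])*5).round())
E
```

```text
time: 3.78
ee_pos: [0.4134, 0.1609, 0.4185]
ee_rot: [-1.555, -0.257, 0.242]
ft_force: [1.7, 0.9, 0.2]
gripper_width: 0.351
time: 4.12
ee_pos: [0.4484, 0.0514, 0.4141]
ee_rot: [-1.559, -0.244, 0.242]
ft_force: [-0.6, -0.6, 0.1]
gripper_width: 0.353
t 4.12 tip [0.4484 0.0514 0.2361] yaw 0.309 q6 -0.36 F [-0.6 -0.6  0.1] w 0.353
move [-46.5  10.   13.4] twist -0.006
[[200. 368.]
 [270. 389.]
 [353. 427.]
 [162. 370.]]
[[466. 562.]
 [575. 530.]
 [661. 465.]
 [371. 550.]]
```

View pics/s3.png

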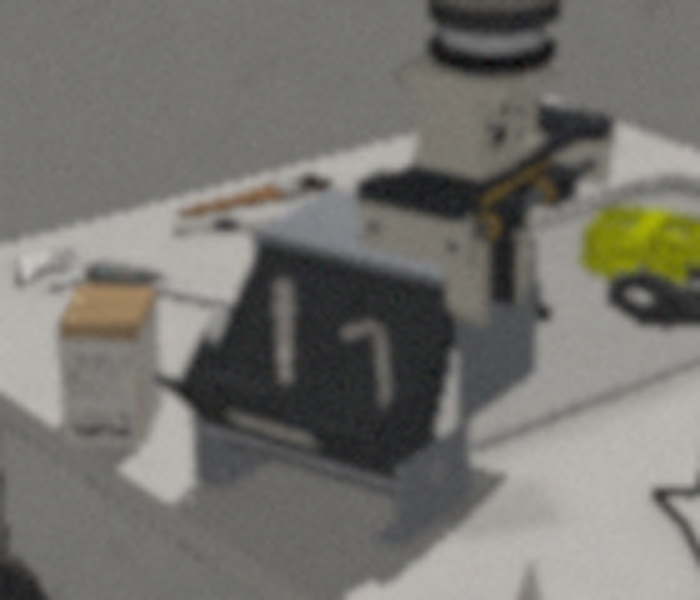

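View pics/t3.png

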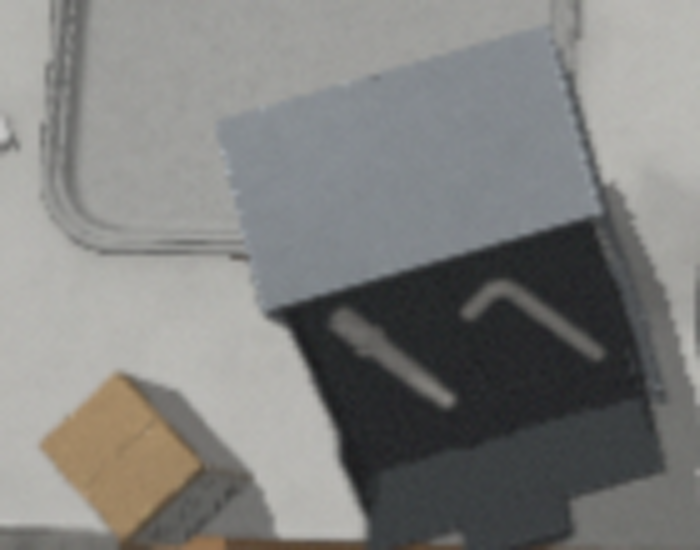

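```bash
python3 - <<'E'
from h import *
sc=arm.camera("scene");t=arm.camera("top")
def seg(c,x0,y0,w,h):
    im=c["pixels"][y0:y0+h,x0:x0+w].astype(int); g=im.mean(2)
    warm=(im[:,:,0]-im[:,:,2])
    m=((g>75)).astype(np.uint8)
    n,l,st,ce=cv2.connectedComponentsWithStats(m)
    for i in range(1,n):
        if st[i,4]>15:
            pts=np.argwhere(l==i)[:,::-1]+[x0,y0]; r=cv2.minAreaRect(pts.astype(np.float32)); print(i,st[i],[np.round(v,1) for v in r])
            print(cv2.boxPoints(r).round(1).tolist(), pts.mean(0))
print("top");seg(t,172,193,36,28)
print("scene");seg(sc,209,172,14,30)
def px(x,y,x0,y0,s=5): return [x0+(x+.5)/s-.5,y0+(y+.5)/s-.5]
ends=[]
for a,b in(((345,320),(283,282)),((449,402),(288,383))):
    p,e=tri(t,px(*a,110,135),sc,px(*b,160,120)); ends.append(p)
    d=p-PIV; th=.75; X,Y,Z=d@BX,d@BY,d[2]; print(p.round(4),e.round(4),"bin",(X*np.cos(th)+Z*np.sin(th)).round(4),Y.round(4),(-X*np.sin(th)+Z*np.cos(th)).round(4))
v=ends[1]-ends[0]; print(np.linalg.norm(v), sum(ends)/2)
E
```

```text
top
2 [30  0  6  6 19] [array([205. , 195.5]), array([2.1, 6.4]), np.float64(45.0)]
[[202.0, 197.0], [206.5, 192.5], [208.0, 194.0], [203.5, 198.5]] [204.84210526 195.57894737]
3 [  4   4  25  20 126] [array([188.1, 206.5]), array([29.2,  5.2]), np.float64(38.7)]
[[175.0, 199.39999389648438], [178.3000030517578, 195.39999389648438], [201.10000610351562, 213.6999969482422], [197.89999389648438, 217.6999969482422]] [187.41269841 205.82539683]
4 [ 0 17  5 11 34] [array([174., 215.]), array([10.,  4.]), np.float64(90.0)]
[[172.0, 210.0], [176.0, 210.0], [176.0, 220.0], [172.0, 220.0]] [173.35294118 216.38235294]
scene
2 [ 5  4  5 21 82] [array([216., 186.]), array([20.,  4.]), np.float64(90.0)]
[[214.0, 176.0], [218.0, 176.0], [218.0, 196.0], [214.0, 196.0]] [216.43902439 185.65853659]
[0.4985 0.336  0.1458] 0.0041 bin 0.0871 0.0602 0.0567
[0.4631 0.2866 0.0919] 0.0006 bin 0.0145 0.0242 0.0506
0.08127887824613406 [0.48080453 0.31133484 0.11885758]
```

```bash
cat >> h.py <<'E'
def binplane(c,uv,zb,th=.75):
    o,d=ray(c,uv); n=-np.sin(th)*BX+np.array([0,0,np.cos(th)]); e=np.cos(th)*BX+np.array([0,0,np.sin(th)])
    P=o+d*((zb-(o-PIV)@n)/(d@n))[:,None]; q=P-PIV
    return np.c_[q@e,q@BY,q@n],P
E
python3 - <<'E'
from h import *
sc=arm.camera("scene");t=arm.camera("top")
for nm,c,(x0,y0,w,h) in(("top",t,(172,193,36,28)),("scene",sc,(209,172,14,30))):
    im=c["pixels"][y0:y0+h,x0:x0+w].astype(float).mean(2)
    for th in(65,80,95):
        n,l,st,ce=cv2.connectedComponentsWithStats((im>th).astype(np.uint8))
        i=1+np.argmax([s[4] if abs(s[2]*s[3]-0)>60 and 60<s[4]<200 else 0 for s in st[1:]])
        p=(np.argwhere(l==i)[:,::-1]+[x0,y0]).astype(float)
        q,_=binplane(c,p,.054)  # pixels on axis plane
        xy=q[:,:2]; m=xy.mean(0); u,s_,vt=np.linalg.svd(xy-m,full_matrices=False); a=vt[0]*np.sign(vt[0][0])
        pr=(xy-m)@a; w_=(xy-m)@np.array([-a[1],a[0]])
        mid=m+a*(pr.max()+pr.min())/2
        print(nm,th,len(p),"mid",mid.round(4),"skew",np.arctan2(a[1],a[0]).round(3),"len",np.ptp(pr).round(3),"wid",np.ptp(w_).round(3))
im=t["pixels"][190:222,165:235,::-1]; a=cv2.resize(im,None,fx=9,fy=9,interpolation=cv2.INTER_CUBIC); cv2.imwrite("pics/t4.png",a)
E
```

```text
top 65 144 mid [0.0538 0.0429] skew 0.485 len 0.086 wid 0.019
top 80 116 mid [0.0531 0.0425] skew 0.481 len 0.084 wid 0.015
top 95 4 mid [0.1079 0.0656] skew 1.234 len 0.008 wid 0.0
scene 65 94 mid [0.0518 0.0455] skew 0.511 len 0.09 wid 0.02
scene 80 73 mid [0.051  0.0446] skew 0.491 len 0.085 wid 0.013
scene 95 6 mid [0.0901 0.0976] skew 0.292 len 0.013 wid 0.005
```

View pics/t4.png

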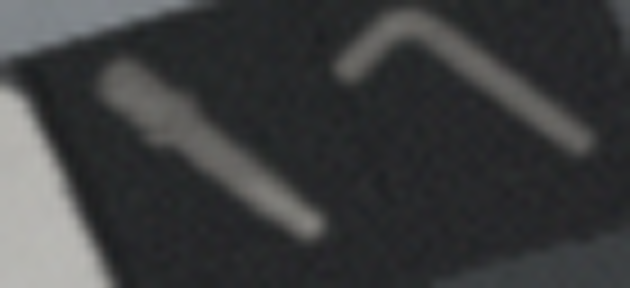

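```bash
cat >> h.py <<'E'
def gr():
    c=W((.0525,.0425,.054),.75)-.0025*BX; c[2]+=.001; return c
GY=BYAW+np.pi/2+.12-np.pi
E
python3 - <<'E'
from h import *
g=gr(); print(g); g[2]=.226; to(g,GY)
E
```

```text
[0.47926996 0.31112741 0.12129723]
t 4.42 tip [0.4466 0.0566 0.2361] yaw 0.316 q6 -0.36 F [-0.6  0.1 -0.4] w 0.347
move [110.1  10.2 231.8] twist 1.451
```

```bash
python3 -m jog '[9,0,19,0.12,-0.22,18,0,38,0.24,-0.22,27,0,57,0.36,-0.22,36,0,76,0.48,-0.22,45,0,95,0.6,-0.22]';  python3 - <<'E'
from h import *
g=gr();  g[2]=.226; to(g,GY)
E
```

```text
time: 4.83
ee_pos: [0.4598, 0.162, 0.4142]
ee_rot: [-1.559, 0.227, -0.228]
ft_force: [0.3, -0.0, 0.0]
gripper_width: 0.393
t 4.83 tip [0.4598 0.162  0.2362] yaw -0.29 q6 0.47 F [ 0.3 -0.   0. ] w 0.393
move [-24.   10.3 148.5] twist 0.846
```

```bash
python3 -m jog '[-4,0,22,0.12,-0.22,-8,0,44,0.24,-0.22,-12,0,66,0.36,-0.22,-16,0,88,0.48,-0.22,-20,0,110,0.6,-0.22]';  python3 - <<'E'
from h import *
g=gr();  g[2]=.226; to(g,GY)
E
```

```text
time: 5.25
ee_pos: [0.4713, 0.2733, 0.4141]
ee_rot: [-1.457, 0.695, -0.694]
ft_force: [0.5, 0.6, -0.0]
gripper_width: 0.391
t 5.25 tip [0.4713 0.2733 0.2361] yaw -0.89 q6 1.27 F [ 0.5  0.6 -0. ] w 0.391
move [-24.4  10.1  30. ] twist 0.246
```

```bash
python3 -m jog '[-12,5,15,0.12,-0.22,-24,10,30,0.245,-0.22,-24,10,30,0.245,-0.22,-24,10,30,0.245,-0.22]';  python3 - <<'E'
from h import *
g=gr(); to(g,GY)
E
```

```text
time: 5.58
ee_pos: [0.4794, 0.3101, 0.4035]
ee_rot: [-1.389, 0.876, -0.875]
ft_force: [0.4, -0.3, -0.5]
gripper_width: 0.387
t 5.58 tip [0.4794 0.3101 0.2255] yaw -1.126 q6 1.57 F [ 0.4 -0.3 -0.5] w 0.387
move [ -0.9 104.2   0.5] twist 0.01
```

```bash
python3 -m jog '[-1,15,0.5,0.01,-0.22,-1,35,0.5,0.01,-0.22,-1,55,0.5,0.01,-0.22,-1,70,0.5,0.01,-0.22,-1,70,0.5,0.01,-0.22]';  python3 - <<'E'
from h import *
g=gr(); to(g,GY)
sc=arm.camera("scene");crop(sc,190,130,80,90,7,"pics/s5.png")
E
```

```text
time: 6.0
ee_pos: [0.4792, 0.309, 0.3314]
ee_rot: [-1.388, 0.888, -0.883]
ft_force: [-0.4, 0.1, 0.1]
gripper_width: 0.39
t 6.0 tip [0.4792 0.309  0.1534] yaw -1.138 q6 1.58 F [-0.4  0.1  0.1] w 0.39
move [-1.9 32.1  1.2] twist -0.003
```

View pics/s5.png

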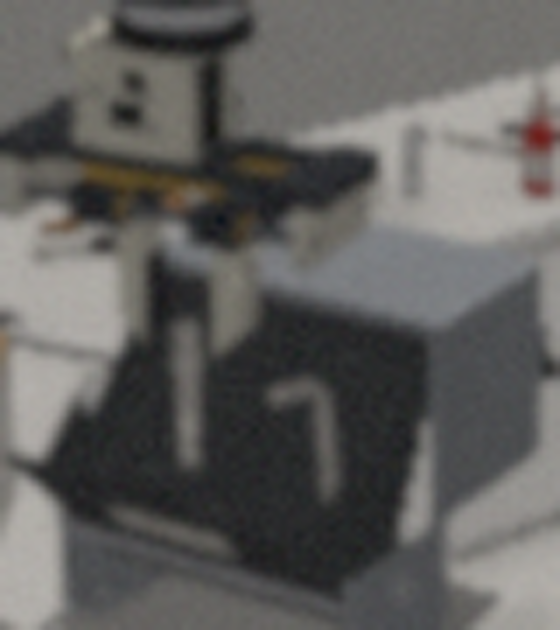

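```bash
python3 -m jog '[-1.5,6,1,0,-0.22,-1.5,12,1,0,-0.22,-1.5,17,1,0,-0.22,-1.5,21,1,0,-0.22,-1.5,21,1,0,-0.22]';  python3 -m jog '[0,2,0,0,-0.22,0,4,0,0,-0.22,0,6,0,0,-0.22,0,6,0,0,-0.22]';python3 - <<'E'
from h import *
g=gr(); to(g,GY)
sc=arm.camera("scene");crop(sc,190,130,80,90,7,"pics/s6.png")
E
```

```text
time: 6.47
ee_pos: [0.4804, 0.3117, 0.3132]
ee_rot: [-1.382, 0.887, -0.887]
ft_force: [-1.3, -0.0, -0.5]
gripper_width: 0.387
time: 6.8
ee_pos: [0.4805, 0.3114, 0.3065]
ee_rot: [-1.383, 0.888, -0.887]
ft_force: [-0.3, 0.3, -0.6]
gripper_width: 0.391
t 6.8 tip [0.4805 0.3114 0.1285] yaw -1.141 q6 1.58 F [-0.3  0.3 -0.6] w 0.391
move [-0.3  7.2 -1.2] twist -0.006
```

View pics/s6.png

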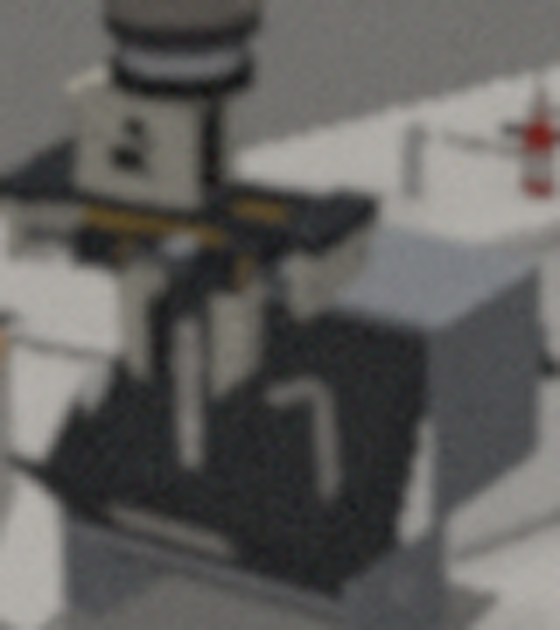

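Fingers straddle the spindle (crop ~(190,380)), with no contact. I'll go down the last 6 mm, then close lightly.

```bash
python3 -m jog '[0,2,-0.5,0,-0.22,0,4,-1,0,-0.22,0,6,-1,0,-0.22,0,6,-1,0,-0.22]' 5; python3 -m jog '[0,0,0,0,-0.45,0,0,0,0,-0.6,0,0,0,0,-0.8,0,0,0,0,-0.8,0,0,0,0,-0.8]' 5; python3 - <<'E'
from h import *
g=gr(); to(g,GY)
sc=arm.camera("scene");crop(sc,190,130,80,90,7,"pics/s7.png")
E
```

```text
time: 7.18
ee_pos: [0.4795, 0.311, 0.3006]
ee_rot: [-1.383, 0.888, -0.887]
ft_force: [1.0, -0.7, -0.3]
gripper_width: 0.387
time: 7.6
ee_pos: [0.4797, 0.311, 0.3013]
ee_rot: [-1.382, 0.887, -0.887]
ft_force: [-0.8, -0.7, 0.9]
gripper_width: 0.204
t 7.6 tip [0.4797 0.311  0.1233] yaw -1.141 q6 1.58 F [-0.8 -0.7  0.9] w 0.204
move [-0.2  2.  -0.3] twist -0.005
```

View pics/s7.png

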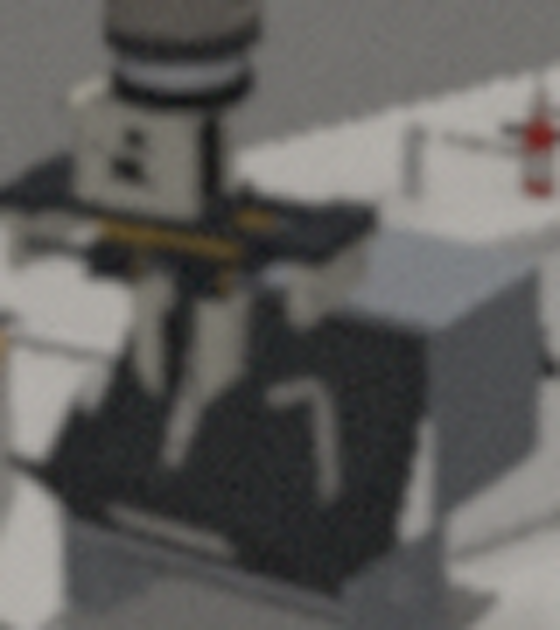

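```bash
python3 -m jog '[0,0,0,0,-0.9,0,0,0,0,-0.9,0,-3,0,0,-0.9,0,-8,0,0,-0.9,0,-15,0,0,-0.9]' 10; python3 -m jog '[0,-15,0,0,-0.9,0,-30,0,0,-0.9,0,-50,0,0,-0.9,0,-70,0,0,-0.9,0,-70,0,0,-0.9]'; python3 - <<'E'
from h import *
g=gr(); to(g,GY)
sc=arm.camera("scene");crop(sc,190,100,80,110,6,"pics/s8.png")
E
```

```text
time: 8.07
ee_pos: [0.4795, 0.311, 0.3162]
ee_rot: [-1.383, 0.888, -0.887]
ft_force: [-0.0, 0.2, -0.3]
gripper_width: 0.198
time: 8.48
ee_pos: [0.4802, 0.3114, 0.3909]
ee_rot: [-1.375, 0.883, -0.89]
ft_force: [1.2, 0.6, 0.4]
gripper_width: 0.192
t 8.48 tip [0.4802 0.3114 0.2129] yaw -1.141 q6 1.58 F [1.2 0.6 0.4] w 0.192
move [-0.1 91.6 -1.7] twist -0.005
```

View pics/s8.png

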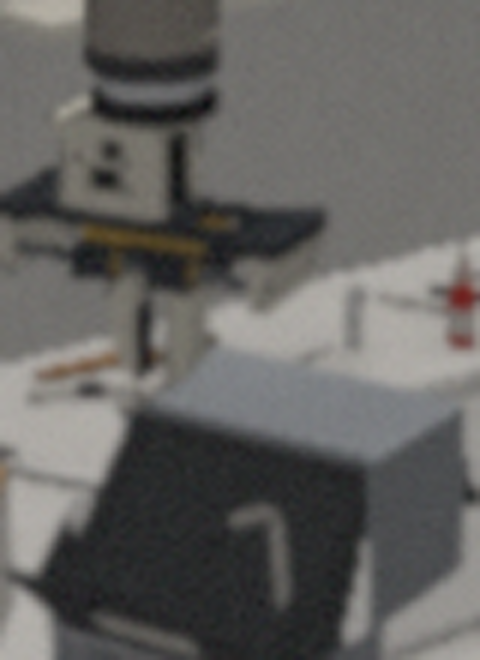

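```bash
python3 - <<'E'
from h import *
sc=arm.camera("scene");crop(sc,275,245,42,45,14,"pics/s9.png")
t=arm.camera("top");crop(t,332,208,42,40,14,"pics/t9.png")
E
```

```text
(no output)
```

View pics/s9.png

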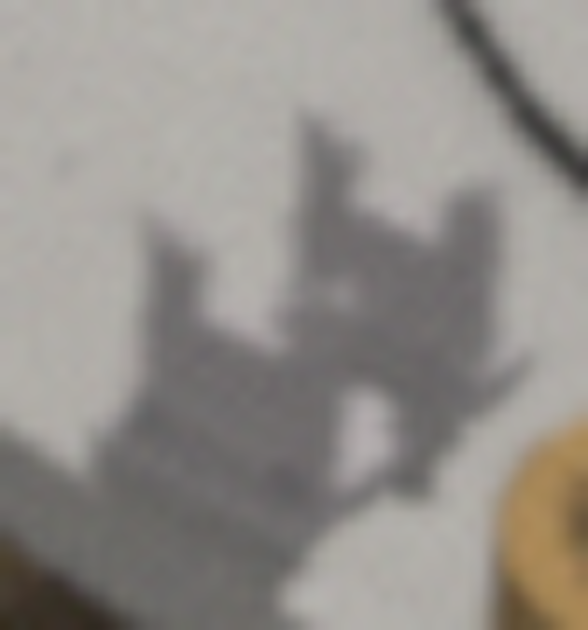

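View pics/t9.png

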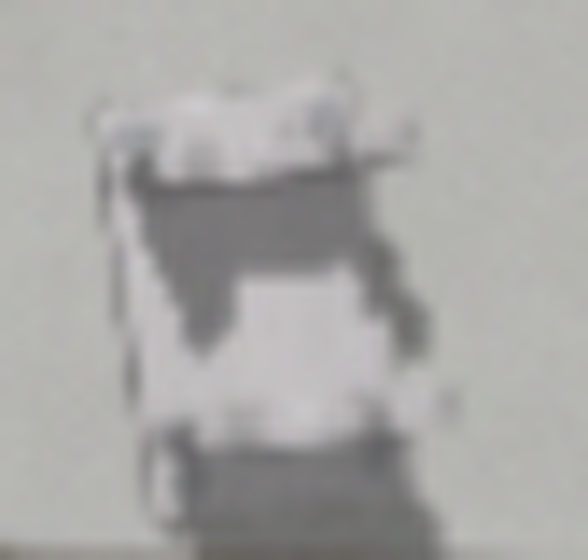

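```bash
python3 - <<'E'
from h import *
sc=arm.camera("scene");t=arm.camera("top")
px=lambda x,y,x0,y0,s=14:[x0+(x+.5)/s-.5,y0+(y+.5)/s-.5]
def fit(L,P):
    L=np.array(L,float)/1000;P=np.array(P)[:,:2]
    H=(L-L.mean(0)).T@(P-P.mean(0)); a=np.arctan2(H[0,1]-H[1,0],H[0,0]+H[1,1]); r=np.array([[np.cos(a),-np.sin(a)],[np.sin(a),np.cos(a)]])
    o=P.mean(0)-r@L.mean(0); print("origin",o.round(4),"yaw",a.round(3),"res mm",((L@r.T+o-P)*1000).round(1).tolist()); return o,a
s=plane(sc,[px(*p,275,245) for p in[(302,118),(500,192),(147,218)]],.055)
S=fit([(24,25),(32,-25),(-32,25)],s)
a=plane(t,[px(*p,332,208) for p in[(410,132),(450,405)]],.055); b=plane(t,[px(*p,332,208) for p in[(100,118),(158,525)]],.008)
T=fit([(28,-25),(-28,-25),(45,28),(-45,28)],np.vstack([a,b]))
fit([(28,-25),(-28,-25)],a);fit([(45,28),(-45,28)],b)
o,yw=T
def RW(p): 
    c,s_=np.cos(yw),np.sin(yw); return [o[0]+c*p[0]-s_*p[1],o[1]+s_*p[0]+c*p[1],p[2]]
for c,x0,y0,fn in((sc,275,245,"pics/s10.png"),(t,332,208,"pics/t10.png")):
    im=cv2.resize(c["pixels"][y0:y0+45,x0:x0+42,::-1],None,fx=14,fy=14,interpolation=cv2.INTER_CUBIC)
    for q in [(-45,28),(45,28),(45,-28),(-45,-28)]:
        u=(proj(c,RW((q[0]/1e3,q[1]/1e3,.008)))[0]-[x0,y0]+.5)*14; cv2.circle(im,tuple(u.astype(int).tolist()),4,(255,0,0),-1)
    for x in(-32,-24,24,32):
      for y in(-25,-13,13,25):
        u=(proj(c,RW((x/1e3,y/1e3,.055)))[0]-[x0,y0]+.5)*14; cv2.circle(im,tuple(u.astype(int).tolist()),3,(0,0,255),-1)
    cv2.imwrite(fn,im)
E
```

```text
origin [ 0.4362 -0.152 ] yaw 0.098 res mm [[0.5, 0.0], [1.4, -0.9], [-1.9, 0.8]]
origin [ 0.4417 -0.1517] yaw 0.148 res mm [[-0.7, 0.5], [-0.2, -0.1], [1.7, 0.3], [-0.7, -0.7]]
origin [ 0.4425 -0.1518] yaw 0.137 res mm [[-0.2, -0.0], [0.2, 0.0]]
origin [ 0.4411 -0.1516] yaw 0.141 res mm [[1.2, 0.2], [-1.2, -0.2]]
```

View pics/s10.png

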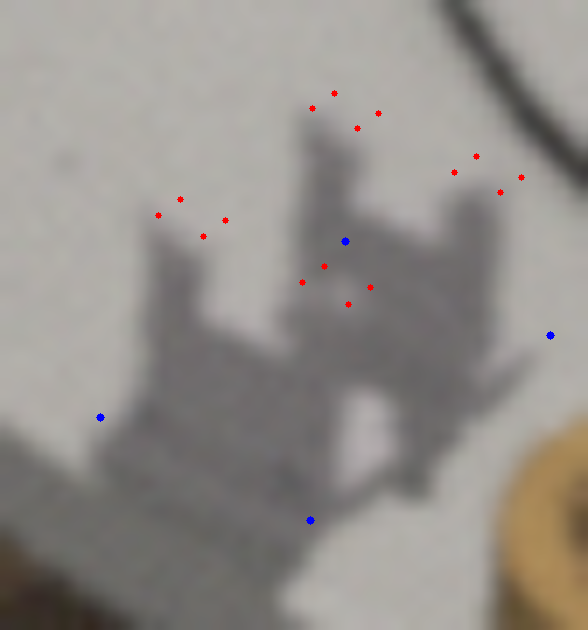

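View pics/t10.png

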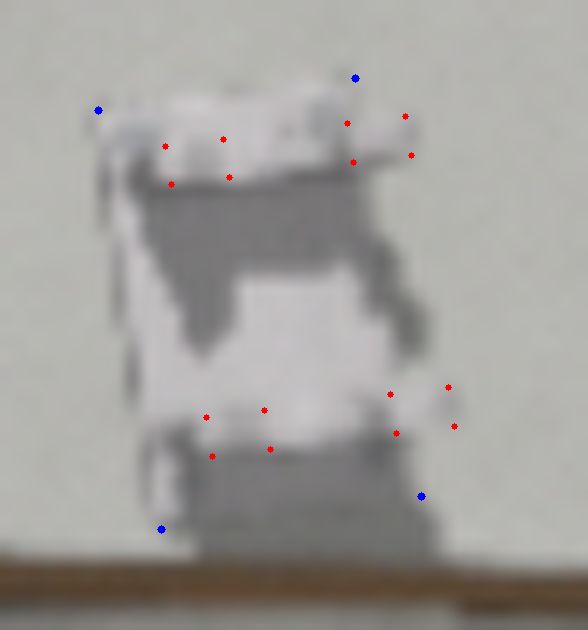

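```bash
python3 - <<'E'
from h import *
to([.440,-.152,.23],.14-np.pi/2)
E
```

```text
t 8.73 tip [0.4794 0.3109 0.207 ] yaw -1.141 q6 1.58 F [-0.3  0.8 -0.8] w 0.188
move [ 404.4  -22.5 -228.8] twist 0.29
```

```bash
python3 -m jog '[0,-10,0,0,-0.9,0,-20,-10,0,-0.9,20,-23,-20,0,-0.9,45,-23,-32,0.03,-0.9,72,-23,-45,0.06,-0.9]';python3 -m jog '[28,0,-16,0.03,-0.9,56,0,-32,0.06,-0.9,84,0,-48,0.09,-0.9,112,0,-64,0.12,-0.9,140,0,-80,0.15,-0.9]'; python3 - <<'E'
from h import *
to([.440,-.152,.23],.14-np.pi/2)
E
```

```text
time: 9.15
ee_pos: [0.4685, 0.2265, 0.4094]
ee_rot: [-1.362, 0.932, -0.932]
ft_force: [1.3, -0.7, -0.9]
gripper_width: 0.191
time: 9.57
ee_pos: [0.4442, 0.066, 0.4093]
ee_rot: [-1.305, 1.047, -1.047]
ft_force: [0.3, 0.7, -0.8]
gripper_width: 0.191
t 9.57 tip [0.4442 0.066  0.2313] yaw -1.352 q6 1.33 F [ 0.3  0.7 -0.8] w 0.191
move [211.9   1.3 -51.4] twist 0.078
```

```bash
python3 -m jog '[35,0,-8,0.015,-0.9,70,0,-16,0.03,-0.9,105,0,-25,0.045,-0.9,140,0,-34,0.06,-0.9,170,0,-42,0.078,-0.9]';python3 -m jog '[20,0,-5,0,-0.9,33,0,-8,0,-0.9,40,0,-9,0,-0.9,40,0,-9,0,-0.9]'; python3 - <<'E'
from h import *
to([.440,-.152,.15],.14-np.pi/2)
sc=arm.camera("scene");crop(sc,235,165,100,130,4.5,"pics/s11.png")
t=arm.camera("top");crop(t,285,160,140,90,5,"pics/t11.png")
E
```

```text
time: 9.98
ee_pos: [0.4405, -0.1098, 0.4094]
ee_rot: [-1.272, 1.105, -1.105]
ft_force: [1.2, 0.6, 0.2]
gripper_width: 0.192
time: 10.32
ee_pos: [0.4376, -0.1496, 0.4091]
ee_rot: [-1.272, 1.106, -1.105]
ft_force: [-0.5, -0.5, -0.9]
gripper_width: 0.187
t 10.32 tip [ 0.4376 -0.1496  0.2311] yaw -1.431 q6 0.94 F [-0.5 -0.5 -0.9] w 0.187
move [ 2.7 81.1  2.1] twist -0.0
```

View pics/s11.png

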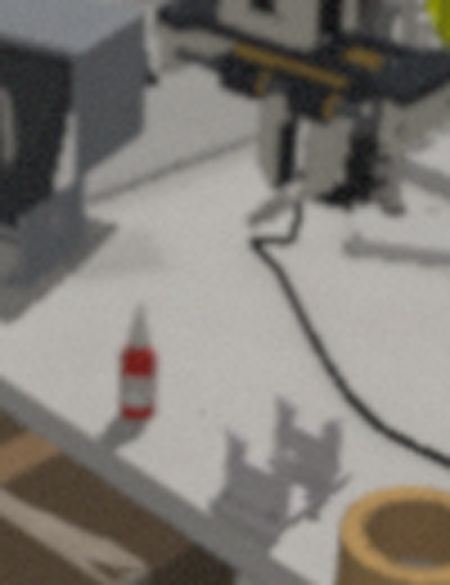

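View pics/t11.png

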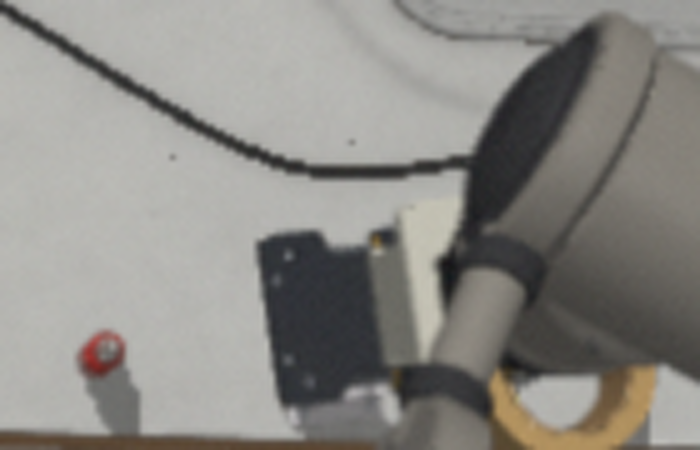

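```bash
python3 - <<'E'
from h import *
sc=arm.camera("scene");crop(sc,275,180,60,45,12,"pics/s12.png")
s,M=tool(); tip=s["ee_pos"]-[0,0,.178]; h=np.array([np.cos(.14),np.sin(.14),0])
for tl in(0,.2,.4,.6,.75):
    a=h*np.cos(tl)+np.array([0,0,np.sin(tl)])
    c=tip+[0,0,.003]
    print(tl,((proj(sc,[c-.042*a,c,c+.042*a])-[275,180]+.5)*12).round())
E
```

```text
0 [[205. 371.]
 [312. 310.]
 [415. 252.]]
0.2 [[205. 402.]
 [312. 310.]
 [415. 222.]]
0.4 [[210. 429.]
 [312. 310.]
 [411. 196.]]
0.6 [[219. 451.]
 [312. 310.]
 [404. 173.]]
0.75 [[228. 463.]
 [312. 310.]
 [396. 160.]]
```

View pics/s12.png

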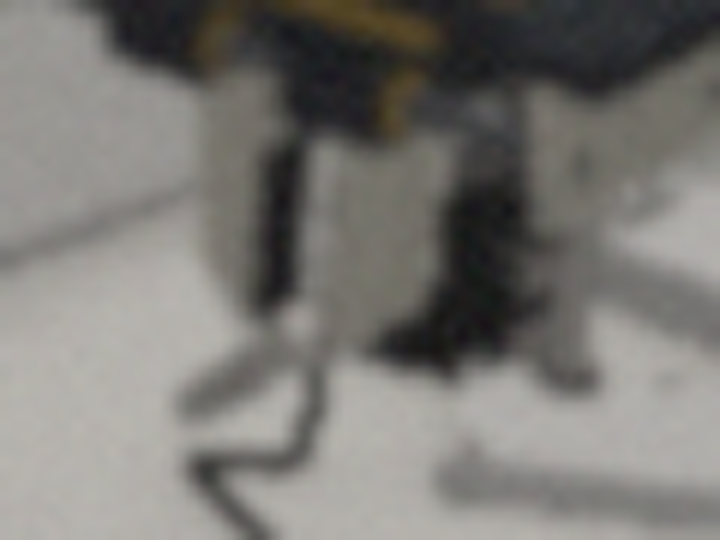

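```bash
python3 -m jog '[2,15,-1,0,-0.9,3,40,-3,0,-0.9,3,75,-3,0,-0.9,3,105,-3,0,-0.9,3,125,-3,0,-0.9]';python3 -m jog '[0,5,0,0,-0.9,0,5,0,0,-0.9]'; python3 - <<'E'
from h import *
to([.4438,-.1515,.1],.14-np.pi/2)
sc=arm.camera("scene");crop(sc,265,215,60,75,8,"pics/s13.png")
t=arm.camera("top");crop(t,320,190,60,60,8,"pics/t13.png")
E
```

```text
time: 10.88
ee_pos: [0.4345, -0.1504, 0.2819]
ee_rot: [-1.274, 1.105, -1.101]
ft_force: [-1.4, -0.6, -0.5]
gripper_width: 0.189
time: 11.05
ee_pos: [0.435, -0.151, 0.2782]
ee_rot: [-1.274, 1.106, -1.101]
ft_force: [-0.9, -0.4, -0.2]
gripper_width: 0.192
t 11.05 tip [ 0.435  -0.151   0.1002] yaw -1.428 q6 0.93 F [-0.9 -0.4 -0.2] w 0.192
move [1.8 0.2 8.7] twist 0.003
```

View pics/s13.png

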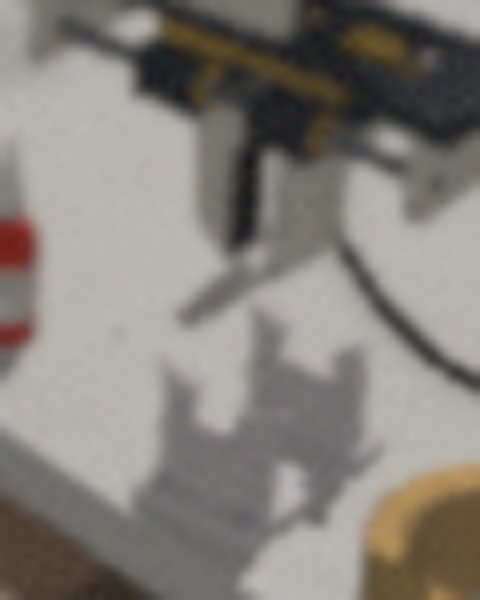

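View pics/t13.png

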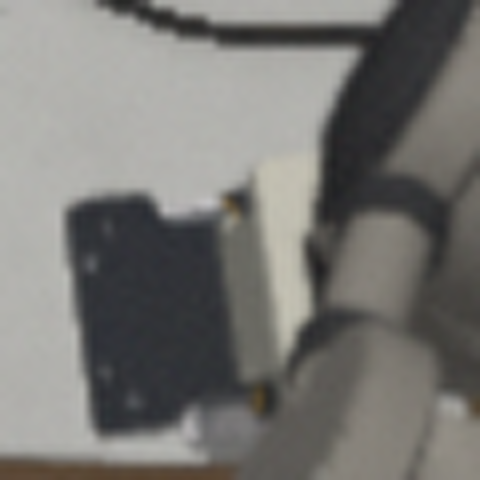

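```bash
python3 - <<'E'
from h import *
sc=arm.camera("scene")
im=cv2.resize(sc["pixels"][235:260,280:305,::-1],None,fx=24,fy=24,interpolation=cv2.INTER_CUBIC);cv2.imwrite("pics/s14.png",im)
for z in(.092,.0975,.101): print(z,plane(sc,[[288.1,254.4]],z).round(4))
E
```

```text
0.092 [[ 0.3916 -0.1541  0.092 ]]
0.0975 [[ 0.3855 -0.1599  0.0975]]
0.101 [[ 0.3816 -0.1637  0.101 ]]
```

View pics/s14.png

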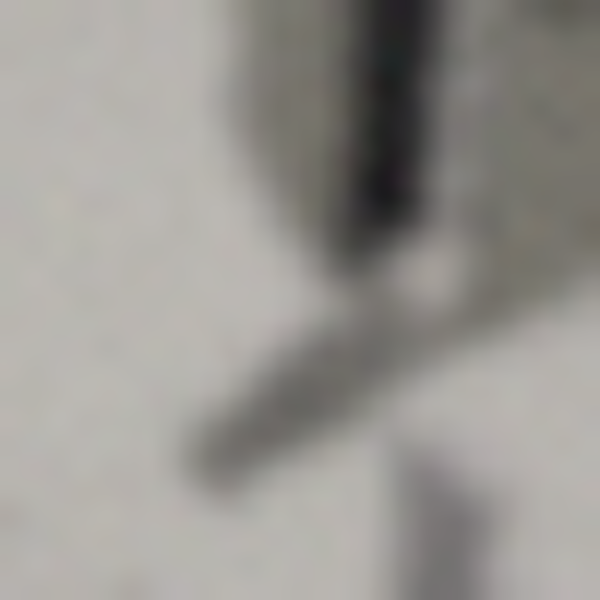

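```bash
python3 -m jog '[0,5,4,0,-0.9,1,12,7.5,0,-0.9,1,20,7.5,0,-0.9,1,25,7.5,0,-0.9,1,25,7.5,0,-0.9]'; python3 - <<'E'
from h import *
to([.4425,-.1515,.06],.14-np.pi/2)
sc=arm.camera("scene");crop(sc,270,225,50,65,9,"pics/s15.png")
E
```

```text
time: 11.62
ee_pos: [0.4422, -0.1516, 0.2527]
ee_rot: [-1.273, 1.106, -1.102]
ft_force: [0.3, 0.1, -0.6]
gripper_width: 0.188
t 11.62 tip [ 0.4422 -0.1516  0.0747] yaw -1.429 q6 0.93 F [ 0.3  0.1 -0.6] w 0.188
move [-0.1 14.7  0.4] twist 0.002
```

View pics/s15.png

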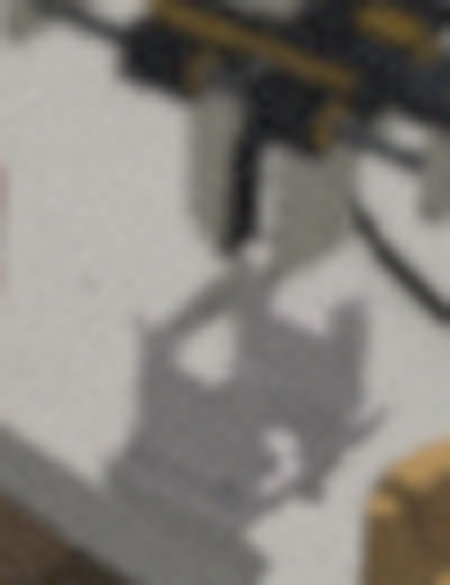

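```bash
python3 -m jog '[0,4,0,0,-0.9,0,8,0,0,-0.9,0,12,0,0,-0.9,0,12,0,0,-0.9]'; python3 - <<'E'
from h import *
to([.4425,-.1515,.0455],.14-np.pi/2)
sc=arm.camera("scene");crop(sc,270,235,50,55,11,"pics/s16.png")
E
```

```text
time: 12.0
ee_pos: [0.4423, -0.1518, 0.2413]
ee_rot: [-1.273, 1.105, -1.103]
ft_force: [-0.8, 1.3, -1.0]
gripper_width: 0.188
t 12.0 tip [ 0.4423 -0.1518  0.0633] yaw -1.429 q6 0.93 F [-0.8  1.3 -1. ] w 0.188
move [-0.2 17.8  0.2] twist 0.002
```

View pics/s16.png

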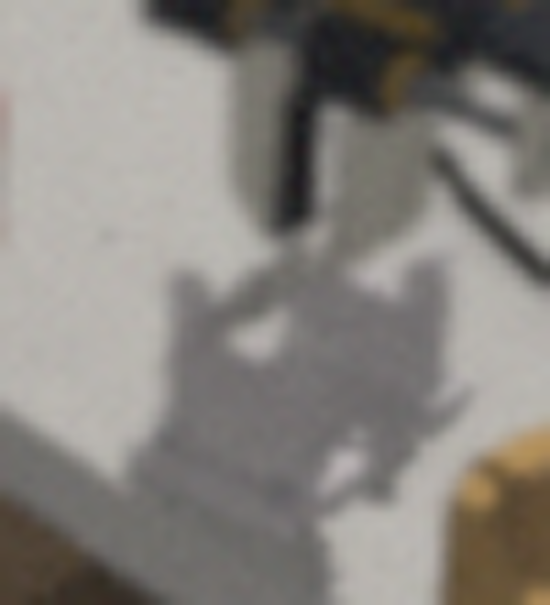

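```bash
python3 -m jog '[0,2,0,0,-0.9,0,4,0,0,-0.9,0,6,0,0,-0.9,0,6,0,0,-0.9]' 6;python3 -m jog '[0,1,0,0,-0.9,0,2,0,0,-0.9,0,3,0,0,-0.9,0,4,0,0,-0.9,0,4,0,0,-0.9]'; python3 - <<'E'
from h import *
to([.4425,-.1515,.0455],.14-np.pi/2)
sc=arm.camera("scene");crop(sc,270,235,50,55,11,"pics/s17.png")
t=arm.camera("top");crop(t,320,190,60,60,8,"pics/t17.png")
E
```

```text
time: 12.38
ee_pos: [0.4425, -0.1518, 0.2358]
ee_rot: [-1.273, 1.105, -1.104]
ft_force: [0.0, 0.1, -0.7]
gripper_width: 0.19
time: 12.8
ee_pos: [0.4425, -0.1518, 0.2319]
ee_rot: [-1.273, 1.104, -1.104]
ft_force: [0.1, 0.5, -1.1]
gripper_width: 0.193
t 12.8 tip [ 0.4425 -0.1518  0.0539] yaw -1.429 q6 0.93 F [ 0.1  0.5 -1.1] w 0.193
move [-0.3  8.4  0. ] twist 0.002
```

View pics/s17.png

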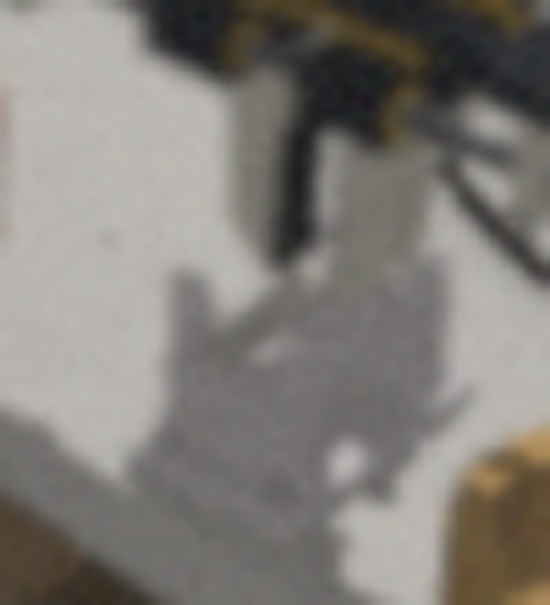

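View pics/t17.png

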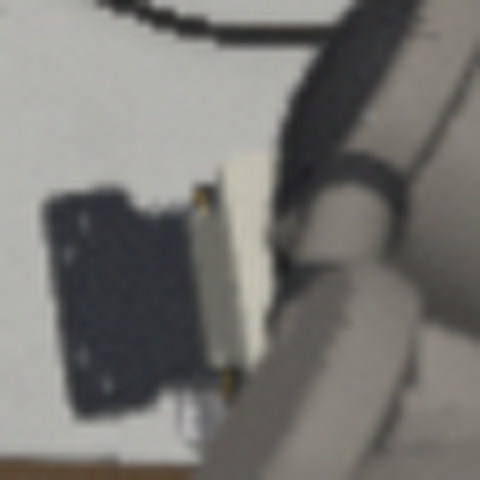

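```bash
python3 -m jog '[0,1,0,0,-0.9,0,2,0,0,-0.9,0,3,0,0,-0.9,0,3,0,0,-0.9,0,3,0,0,-0.9]';python3 -m jog '[0,1,0,0,-0.9,0,2,0,0,-0.9,0,2,0,0,-0.9,0,2,0,0,-0.9]'; python3 - <<'E'
from h import *
to([.4425,-.1515,.0455],.14-np.pi/2); print(arm.sense()["wrist_torque"])
sc=arm.camera("scene");crop(sc,270,235,50,55,11,"pics/s18.png")
E
```

```text
time: 13.32
ee_pos: [0.4426, -0.1518, 0.229]
ee_rot: [-1.273, 1.104, -1.104]
ft_force: [-0.1, -0.2, -1.1]
gripper_width: 0.188
time: 13.65
ee_pos: [0.4427, -0.1519, 0.2272]
ee_rot: [-1.273, 1.104, -1.104]
ft_force: [-0.2, -0.8, 0.2]
gripper_width: 0.187
t 13.65 tip [ 0.4427 -0.1519  0.0492] yaw -1.429 q6 0.93 F [-0.2 -0.8  0.2] w 0.187
move [-0.4  3.7 -0.1] twist 0.002
[-0.10852665  0.12529694 -0.01422791]
```

View pics/s18.png

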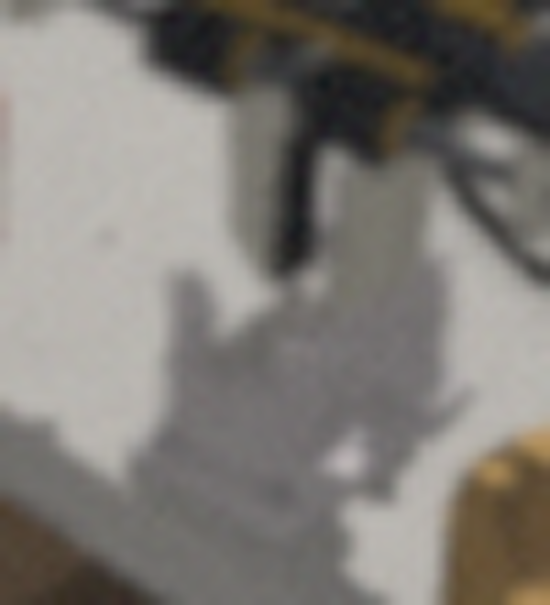

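```bash
for i in 1 ; do python3 -m jog '[0,0.5,0,0,-0.9,0,1,0,0,-0.9,0,1,0,0,-0.9]' 5;python3 -m jog '[0,0.5,0,0,-0.9,0,1,0,0,-0.9,0,1,0,0,-0.9]';python3 -m jog '[0,0.5,0,0,-0.9,0,1,0,0,-0.9,0,1,0,0,-0.9]'; done; python3 - <<'E'
from h import *
to([.4425,-.1515,.0455],.14-np.pi/2); print(arm.sense()["wrist_torque"])
sc=arm.camera("scene");crop(sc,270,235,50,55,11,"pics/s19.png")
E
```

```text
time: 13.95
ee_pos: [0.4427, -0.1518, 0.2264]
ee_rot: [-1.272, 1.104, -1.105]
ft_force: [0.0, 1.0, 4.4]
gripper_width: 0.193
time: 14.2
ee_pos: [0.4427, -0.1518, 0.2256]
ee_rot: [-1.272, 1.103, -1.105]
ft_force: [0.4, 1.7, 6.2]
gripper_width: 0.194
time: 14.45
ee_pos: [0.4427, -0.1518, 0.2246]
ee_rot: [-1.272, 1.103, -1.105]
ft_force: [-0.8, 2.0, 6.1]
gripper_width: 0.193
t 14.45 tip [ 0.4427 -0.1518  0.0466] yaw -1.429 q6 0.93 F [-0.8  2.   6.1] w 0.193
move [-0.3  1.1 -0.2] twist 0.002
[ 0.24956697  0.17312184 -0.00266604]
```

View pics/s19.png

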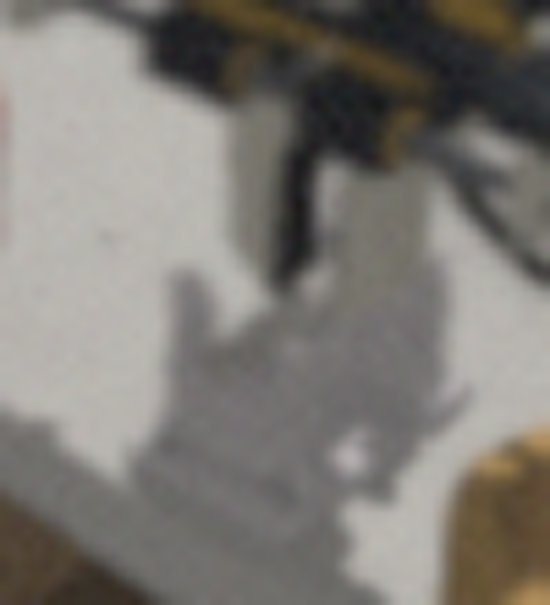

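```bash
python3 -m jog '[0,0,0,0,-0.9,0,0,0,0,-0.9,0,0.5,0,0,-0.9,0,1,0,0,-0.9,0,1,0,0,-0.9]' 3;python3 -m jog '[0,0.5,0,0,-0.9,0,1,0,0,-0.9,0,1,0,0,-0.9]'; python3 - <<'E'
from h import *
to([.4425,-.1515,.0455],.14-np.pi/2); print(arm.sense()["wrist_torque"])
sc=arm.camera("scene");im=np.hstack([cv2.resize(sc["pixels"][240:275,275:315],None,fx=14,fy=14,interpolation=cv2.INTER_CUBIC)]);cv2.imwrite("pics/s20.png",im[:,:,::-1])
E
```

```text
time: 14.92
ee_pos: [0.4426, -0.1519, 0.223]
ee_rot: [-1.273, 1.104, -1.104]
ft_force: [1.3, 1.0, 2.8]
gripper_width: 0.192
time: 15.17
ee_pos: [0.4426, -0.1519, 0.222]
ee_rot: [-1.273, 1.104, -1.104]
ft_force: [0.5, 0.1, 2.4]
gripper_width: 0.191
t 15.17 tip [ 0.4426 -0.1519  0.044 ] yaw -1.429 q6 0.93 F [0.5 0.1 2.4] w 0.191
move [-0.4 -1.5 -0. ] twist 0.002
[-0.04466976  0.08014428  0.02694162]
```

View pics/s20.png

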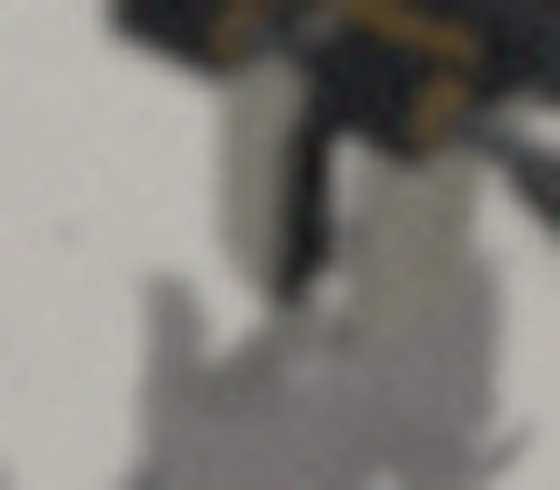

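```bash
python3 -m jog '[0,0,0,0,-0.5,0,0,0,0,-0.35,0,0,0,0,-0.2,0,0,0,0,-0.2]';python3 -m jog '[0,-10,0,0,-0.2,0,-30,0,0,-0.2,0,-65,0,0,-0.2,0,-100,0,0,-0.2,0,-140,0,0,-0.2]';python3 -m jog '[-25,-20,0,0,-0.2,-60,-30,0,0,-0.2,-95,-30,0,0,-0.2,-130,-30,0,0,-0.2,-150,-30,0,0,-0.2]'; python3 - <<'E'
from h import *
to([.4425,-.1515,.0455],.14-np.pi/2)
sc=arm.camera("scene");crop(sc,275,240,42,45,14,"pics/s21.png")
t=arm.camera("top");crop(t,332,208,42,40,14,"pics/t21.png");crop(t,0,0,512,384,1.5,"pics/t21f.png")
E
```

```text
time: 15.55
ee_pos: [0.4425, -0.1518, 0.2219]
ee_rot: [-1.273, 1.105, -1.104]
ft_force: [-0.1, -0.4, 0.2]
gripper_width: 0.387
time: 15.97
ee_pos: [0.442, -0.1516, 0.3627]
ee_rot: [-1.274, 1.107, -1.102]
ft_force: [0.6, -1.1, -0.8]
gripper_width: 0.398
time: 16.38
ee_pos: [0.4203, -0.0009, 0.3923]
ee_rot: [-1.273, 1.104, -1.103]
ft_force: [0.2, -0.4, -0.5]
gripper_width: 0.401
t 16.38 tip [ 0.4203 -0.0009  0.2143] yaw -1.428 q6 1.24 F [ 0.2 -0.4 -0.5] w 0.401
move [152.4 168.7   0.6] twist 0.003
```

View pics/s21.png

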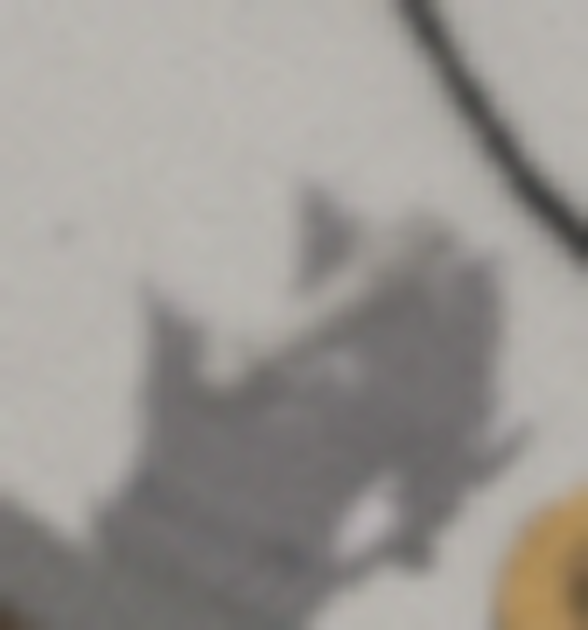

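View pics/t21.png

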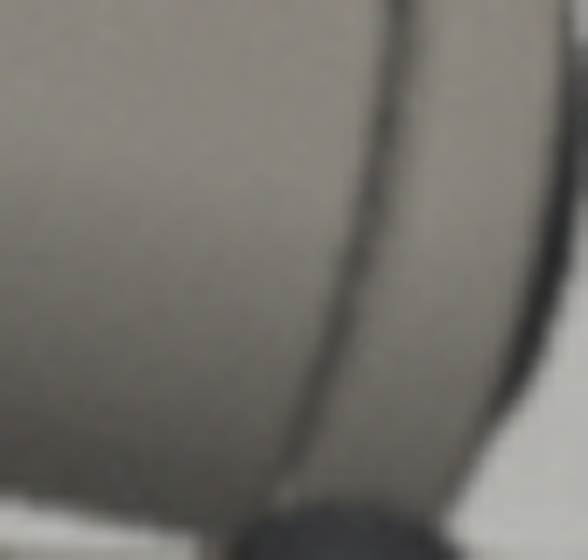

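View pics/t21f.png

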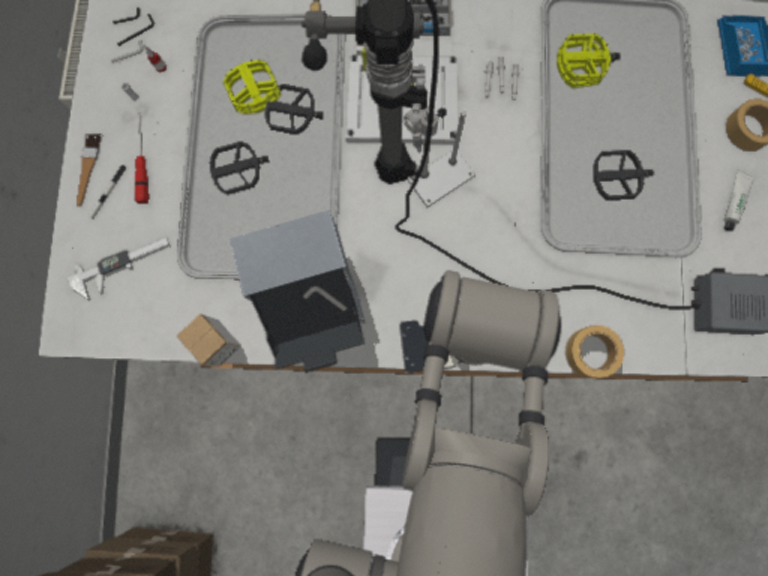

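```bash
python3 - <<'E'
from h import *
sc=arm.camera("scene")
for o,yw in(((.4362,-.152),.12),((.4417,-.1517),.143)):
  h=np.array([np.cos(yw),np.sin(yw),0]); c=np.array([*o,.047])
  print(((proj(sc,[c-.042*h,c+.042*h,c])-[275,240]+.5)*14).round().tolist())
p=W((-.022,0,.14),.75); p[2]=.215; to(p,BYAW)
E
```

```text
[[200.0, 389.0], [439.0, 228.0], [322.0, 307.0]]
[[221.0, 381.0], [452.0, 217.0], [339.0, 297.0]]
t 16.53 tip [ 0.4211 -0.0023  0.2142] yaw -1.426 q6 1.24 F [ 0.3  0.3 -0.2] w 0.401
move [-241.1   -0.8    1. ] twist 1.4
```

```bash
python3 -m jog '[-20,0,0,-0.12,-0.2,-40,0,0,-0.24,-0.2,-60,0,0,-0.36,-0.2,-80,0,0,-0.48,-0.2,-100,0,0,-0.6,-0.2]'; python3 - <<'E'
from h import *
p=W((-.022,0,.14),.75); p[2]=.215; to(p,BYAW)
E
```

```text
time: 16.95
ee_pos: [0.4076, 0.0954, 0.392]
ee_rot: [-1.473, 0.644, -0.644]
ft_force: [-0.3, -0.5, -0.2]
gripper_width: 0.399
t 16.95 tip [0.4076 0.0954 0.214 ] yaw -0.825 q6 0.87 F [-0.3 -0.5 -0.2] w 0.399
move [-117.3   -1.1   80.8] twist -1.14
```

```bash
python3 -m jog '[-16,0,11,-0.12,-0.2,-32,0,22,-0.24,-0.2,-48,0,33,-0.36,-0.2,-64,0,44,-0.48,-0.2,-80,0,55,-0.6,-0.2]'; python3 - <<'E'
from h import *
p=W((-.022,0,.14),.75); p[2]=.215; to(p,BYAW)
t=arm.camera("top");crop(t,332,208,42,40,14,"pics/t22.png")
E
```

```text
time: 17.37
ee_pos: [0.3944, 0.1917, 0.392]
ee_rot: [-1.564, 0.176, -0.176]
ft_force: [-0.5, 0.2, 0.3]
gripper_width: 0.403
t 17.37 tip [0.3944 0.1917 0.214 ] yaw -0.224 q6 0.5 F [-0.5  0.2  0.3] w 0.403
move [-16.9  -1.1  42. ] twist -0.54
```

View pics/t22.png

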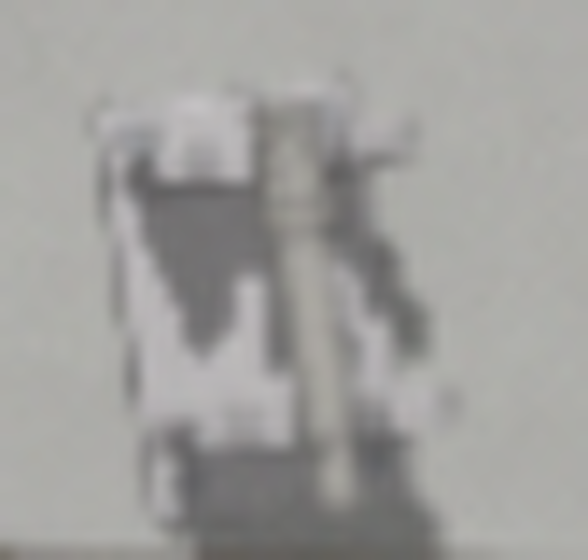

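```bash
python3 - <<'E'
from h import *
t=arm.camera("top")
px=lambda x,y,x0=332,y0=208,s=14:[x0+(x+.5)/s-.5,y0+(y+.5)/s-.5]
P=plane(t,[px(287,98),px(343,507)],.051); print(P.round(4),np.linalg.norm(P[1]-P[0]),P.mean(0),np.arctan2(*(P[0]-P[1])[[1,0]]))
im=cv2.resize(t["pixels"][208:248,332:374,::-1],None,fx=14,fy=14,interpolation=cv2.INTER_CUBIC)
o=np.array([.4417,-.1517]);yw=.143
h=np.array([np.cos(yw),np.sin(yw)]);n=np.array([-h[1],h[0]])
for x in(-42,-32,-24,24,32,42):
  for y in(-13,-9,0,9,13,):
    z=.038 if abs(y)==13 else .047
    if abs(y)==13 and abs(x)==42: continue
    q=o+h*x/1e3+n*y/1e3; u=(proj(t,[*q,z])[0]-[332,208]+.5)*14; cv2.circle(im,tuple(u.astype(int).tolist()),3,(0,0,255) if z==.047 else (255,0,0),-1)
cv2.imwrite("pics/t23.png",im)
E
```

```text
[[ 0.4807 -0.1483  0.051 ]
 [ 0.3969 -0.1593  0.051 ]] 0.08453378867754743 [ 0.43878174 -0.15380425  0.051     ] 0.13033243638328487
```

View pics/t23.png

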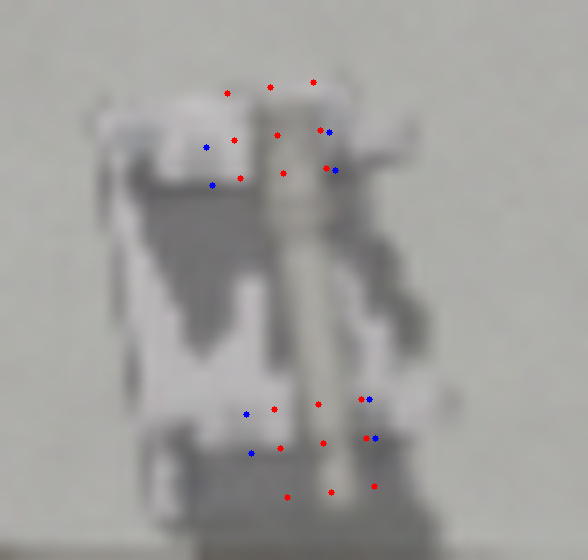

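```bash
python3 -m jog '[-4,0,10,-0.12,-0.2,-8,0,20,-0.24,-0.2,-12,0,30,-0.36,-0.2,-17,0,42,-0.48,-0.2,-17,0,42,-0.54,-0.2]';python3 -m jog '[0,0,0,0,-0.2]'; python3 - <<'E'
from h import *
p=W((-.022,0,.14),.75); p[2]-=.008; to(p,BYAW)
sc=arm.camera("scene");crop(sc,160,120,140,120,5,"pics/s24.png")
E
```

```text
time: 17.88
ee_pos: [0.3874, 0.2365, 0.3919]
ee_rot: [-1.557, -0.247, 0.246]
ft_force: [0.6, -0.1, 0.2]
gripper_width: 0.401
time: 17.97
ee_pos: [0.3874, 0.2358, 0.3919]
ee_rot: [-1.558, -0.244, 0.244]
ft_force: [0.3, 0.0, 1.0]
gripper_width: 0.402
t 17.97 tip [0.3874 0.2358 0.2139] yaw 0.31 q6 0.07 F [0.3 0.  1. ] w 0.402
move [ 0.1 89.5  0.7] twist -0.005
```

View pics/s24.png

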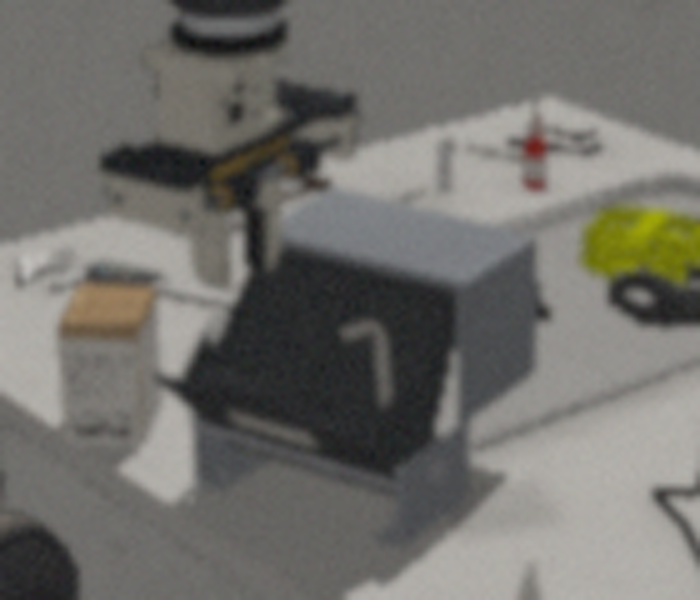

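```bash
python3 -m jog '[0,15,0,-0.005,-0.2,0,35,0,-0.005,-0.2,0,55,0.5,-0.005,-0.2,0,70,0.5,-0.005,-0.2,0,70,0.5,-0.005,-0.2]';python3 -m jog '[0,6,0,0,-0.2,0,12,0,0,-0.2,0,18,0,0,-0.2,0,18,0,0,-0.2]'; python3 - <<'E'
from h import *
p=W((-.022,0,.14),.75); p[2]-=.008; to(p,BYAW)
E
```

```text
time: 18.43
ee_pos: [0.3863, 0.2357, 0.3196]
ee_rot: [-1.558, -0.24, 0.249]
ft_force: [-1.1, -0.1, -1.1]
gripper_width: 0.4
time: 18.77
ee_pos: [0.3865, 0.2368, 0.3035]
ee_rot: [-1.557, -0.247, 0.248]
ft_force: [-0.7, -0.3, 0.2]
gripper_width: 0.397
t 18.77 tip [0.3865 0.2368 0.1255] yaw 0.315 q6 0.07 F [-0.7 -0.3  0.2] w 0.397
move [ 0.6  1.1 -0.6] twist -0.0
```

```bash
python3 -m jog '[4.5,-5.5,0,0,-0.2,9.3,-10.8,0,0,-0.2,14.3,-15.7,0,0,-0.2,19.5,-20.5,0,0,-0.2,25.1,-24.9,0,0,-0.2]';python3 -m jog '[5.7,-4.2,0,0,-0.2,11.6,-8.1,0,0,-0.2,17.7,-11.7,0,0,-0.2,24,-14.9,0,0,-0.2,30.4,-17.9,0,0,-0.2]'; python3 - <<'E'
from h import *
p=W((-.022,0,.14),.25); p[2]-=.008; to(p,BYAW)
sc=arm.camera("scene");crop(sc,160,120,140,120,5,"pics/s25.png")
E
```

```text
time: 19.18
ee_pos: [0.4111, 0.2451, 0.3301]
ee_rot: [-1.556, -0.249, 0.247]
ft_force: [0.4, 0.4, -0.9]
gripper_width: 0.396
time: 19.6
ee_pos: [0.4399, 0.2545, 0.3472]
ee_rot: [-1.557, -0.248, 0.248]
ft_force: [0.5, 0.3, -0.0]
gripper_width: 0.399
t 19.6 tip [0.4399 0.2545 0.1692] yaw 0.316 q6 0.06 F [ 0.5  0.3 -0. ] w 0.399
move [-0.1  2.  -0.8] twist 0.001
```

View pics/s25.png

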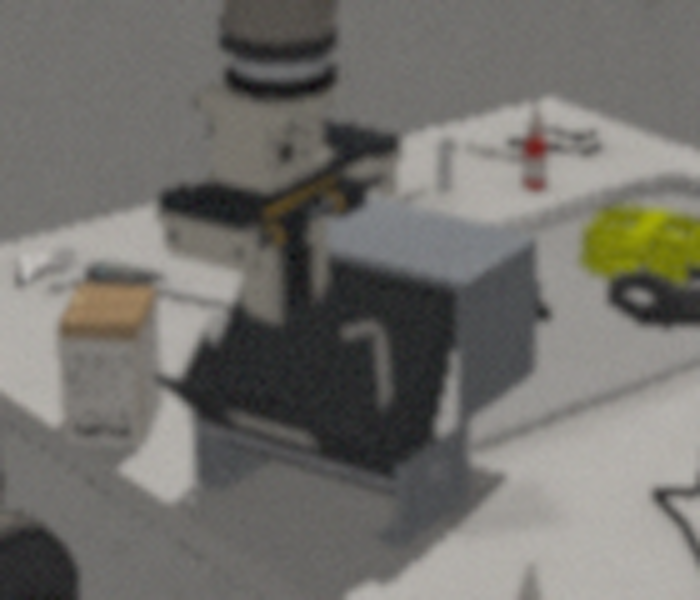

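```bash
python3 -m jog '[-10,-2,-1,0,0,-22,-2,-1,0,0,-35,-2,-1,0,0,-45,-2,-1,0,0,-45,-2,-1,0,0]'; python3 - <<'E'
from h import *
p=PIV-.1007*BX; p[2]=.115; to(p,BYAW)
E
```

```text
time: 20.07
ee_pos: [0.3948, 0.2388, 0.3488]
ee_rot: [-1.557, -0.247, 0.25]
ft_force: [0.6, -0.4, -0.6]
gripper_width: 0.499
t 20.07 tip [0.3948 0.2388 0.1708] yaw 0.316 q6 0.06 F [ 0.6 -0.4 -0.6] w 0.499
move [ 3.  55.8  0.1] twist 0.001
```

```bash
python3 -m jog '[1,15,0,0,0,1,30,0,0,0,1,42,0,0,0,1,50,0,0,0,1,56,0,0,0]'; python3 -m jog '[0,0,0,0,0]'; python3 - <<'E'
from h import *
p=PIV-.0976*BX; p[2]=.115; to(p,BYAW)
sc=arm.camera("scene");crop(sc,160,120,140,120,5,"pics/s26.png")
E
```

```text
time: 20.48
ee_pos: [0.3978, 0.2396, 0.2922]
ee_rot: [-1.557, -0.247, 0.249]
ft_force: [-0.7, -0.4, -0.7]
gripper_width: 0.501
time: 20.57
ee_pos: [0.3977, 0.2396, 0.292]
ee_rot: [-1.557, -0.247, 0.249]
ft_force: [0.0, 0.3, -0.1]
gripper_width: 0.5
t 20.57 tip [0.3977 0.2396 0.114 ] yaw 0.316 q6 0.06 F [ 0.   0.3 -0.1] w 0.5
move [ 3.  -1.   0.2] twist 0.001
```

View pics/s26.png

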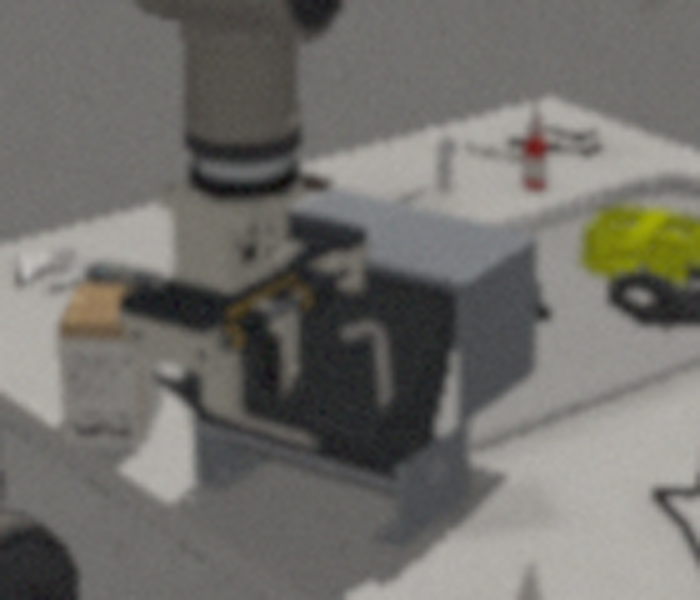

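```bash
python3 -m jog '[4,0,0,0,0,9,-5,0,0,0,14,-10.5,0,0,0,19,-16,0,0,0,24,-21,0,0,0]'; python3 - <<'E'
from h import *
p=PIV+(-.1004+.024)*BX; p[2]=.045+.0921; to(p,BYAW)
sc=arm.camera("scene");crop(sc,160,120,140,120,5,"pics/s27.png")
E
```

```text
time: 21.03
ee_pos: [0.4203, 0.247, 0.3148]
ee_rot: [-1.557, -0.247, 0.25]
ft_force: [-6.2, -3.2, 4.0]
gripper_width: 0.526
t 21.03 tip [0.4203 0.247  0.1368] yaw 0.316 q6 0.06 F [-6.2 -3.2  4. ] w 0.526
move [ 0.4 -0.3  0.2] twist 0.001
```

View pics/s27.png

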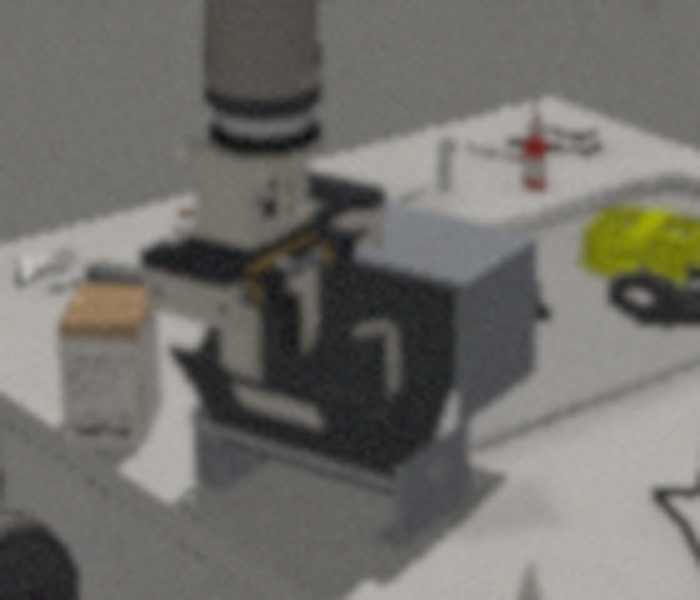

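```bash
python3 -m jog '[4.7,-4.8,0,0,-0.04,9.7,-9.4,0,0,-0.09,14.9,-13.7,0,0,-0.13,20.3,-17.7,0,0,-0.17,25.9,-21.3,0,0,-0.22]' 25; python3 - <<'E'
from h import *
p=PIV+(-.0505)*BX; p[2]=.045+.1134; to(p,BYAW)
E
```

```text
time: 21.5
ee_pos: [0.4461, 0.2554, 0.3359]
ee_rot: [-1.556, -0.249, 0.247]
ft_force: [-0.1, 0.4, -0.9]
gripper_width: 0.397
t 21.5 tip [0.4461 0.2554 0.1579] yaw 0.316 q6 0.05 F [-0.1  0.4 -0.9] w 0.397
move [-0.8 -0.5  0.2] twist 0.001
```

```bash
python3 - <<'E'
from h import *
sc=arm.camera("scene");crop(sc,160,120,140,120,5,"pics/s28.png"); print(arm.sense()["ft_force"])
E
```

```text
[ 1.56153758 -0.69404673  0.70041941]
```

View pics/s28.png

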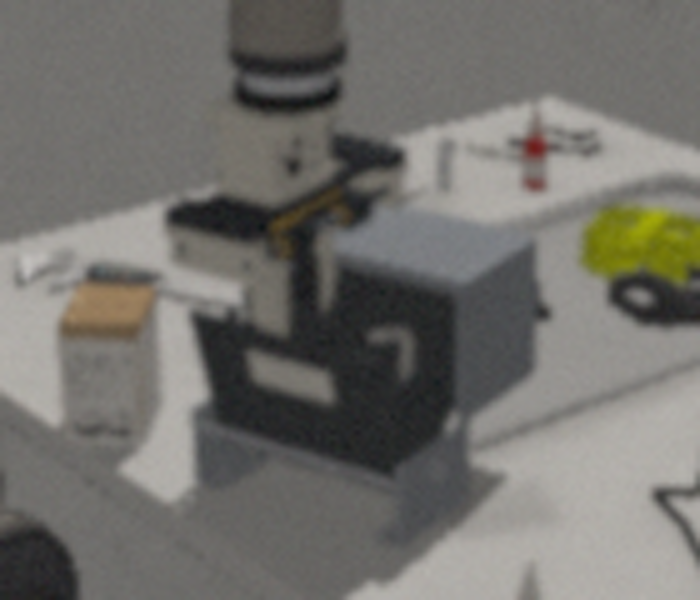

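```bash
python3 -m jog '[6.7,-3.3,0,0,-0.22,13.6,-6.3,0,0,-0.22,20.7,-8.9,0,0,-0.22,27.9,-11.2,0,0,-0.22,35.1,-13.1,0,0,-0.22]'; python3 -m jog '[4,-1,0,0,-0.22,7.4,-1.5,0,0,-0.22,7.4,-1.5,0,0,-0.22]'; python3 - <<'E'
from h import *
p=PIV+(-.009)*BX; p[2]=.045+.128; to(p,BYAW)
sc=arm.camera("scene");crop(sc,160,120,140,120,5,"pics/s29.png")
E
```

```text
time: 21.97
ee_pos: [0.4794, 0.2663, 0.3486]
ee_rot: [-1.556, -0.248, 0.248]
ft_force: [-0.4, -0.6, 0.3]
gripper_width: 0.389
time: 22.22
ee_pos: [0.4846, 0.268, 0.3493]
ee_rot: [-1.558, -0.242, 0.254]
ft_force: [-8.4, -3.6, 5.0]
gripper_width: 0.396
t 22.22 tip [0.4846 0.268  0.1713] yaw 0.316 q6 0.05 F [-8.4 -3.6  5. ] w 0.396
move [ 0.2 -1.7  0.1] twist 0.001
```

View pics/s29.png

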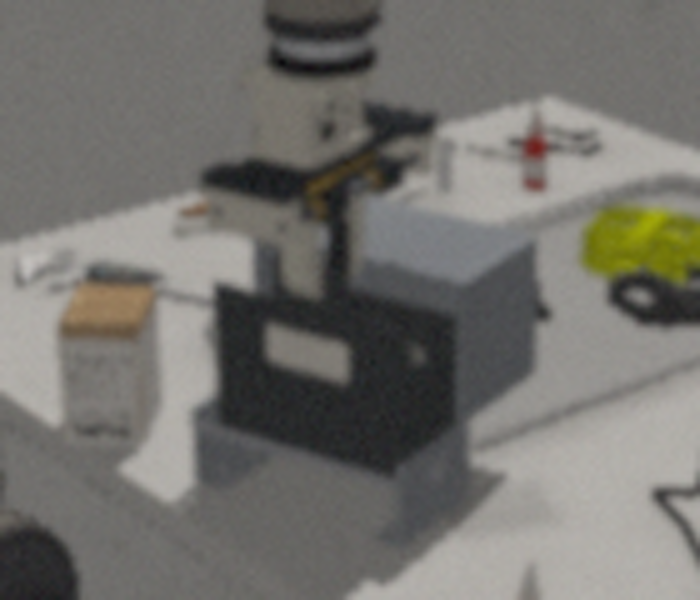

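```bash
python3 -m jog '[-5,0,0,0,-0.22,-9,0,0,0,-0.22,-9,-8,0,0,-0.22,-9,-30,0,0,-0.22,-9,-60,0,0,-0.22]'; python3 -m jog '[-30,-20,0,0,-0.22,-65,-40,0,0,-0.22,-100,-60,0,0,-0.22,-130,-80,0,0,-0.22,-130,-80,0,0,-0.22]'; python3 - <<'E'
from h import *
print(arm.sense()["ee_pos"])
sc=arm.camera("scene");crop(sc,150,120,190,180,4,"pics/s30.png")
t=arm.camera("top");crop(t,110,120,320,130,2.4,"pics/t30.png");crop(t,110,135,140,110,5,"pics/t31.png")
E
```

```text
time: 22.68
ee_pos: [0.4768, 0.2654, 0.4091]
ee_rot: [-1.557, -0.245, 0.251]
ft_force: [0.6, -0.4, 0.7]
gripper_width: 0.393
time: 23.1
ee_pos: [0.3497, 0.2242, 0.4948]
ee_rot: [-1.555, -0.254, 0.243]
ft_force: [0.9, 0.3, 0.7]
gripper_width: 0.391
[0.34973827 0.22420171 0.49479215]
```

View pics/s30.png

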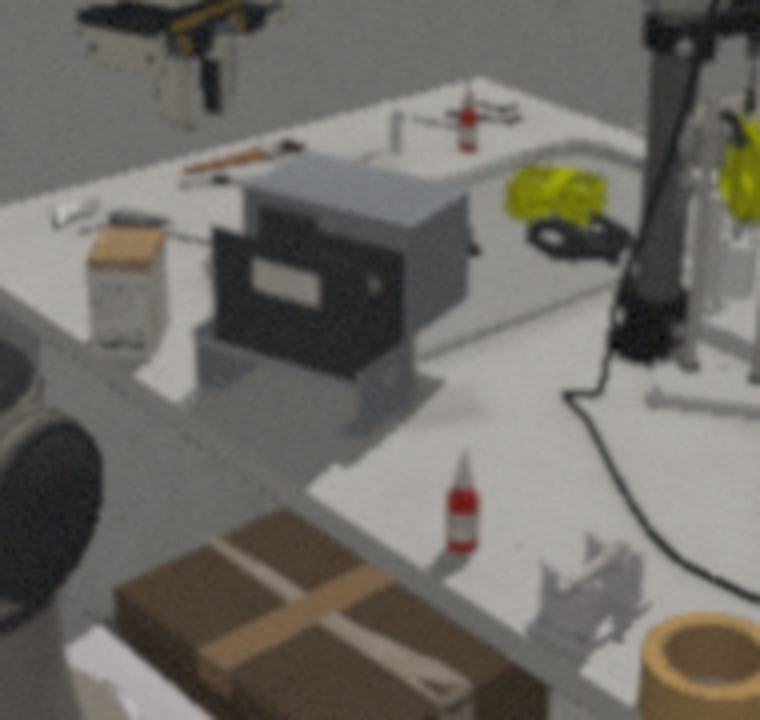

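View pics/t30.png

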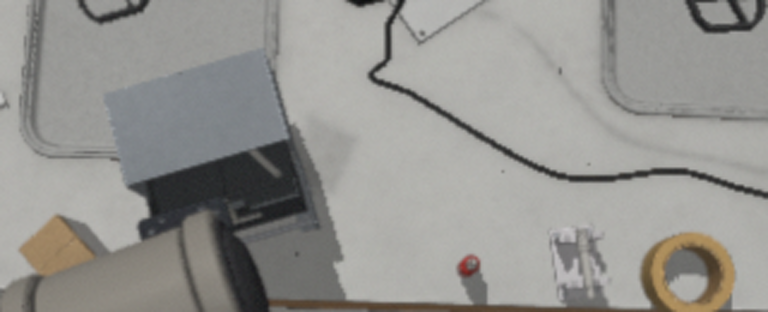

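View pics/t31.png

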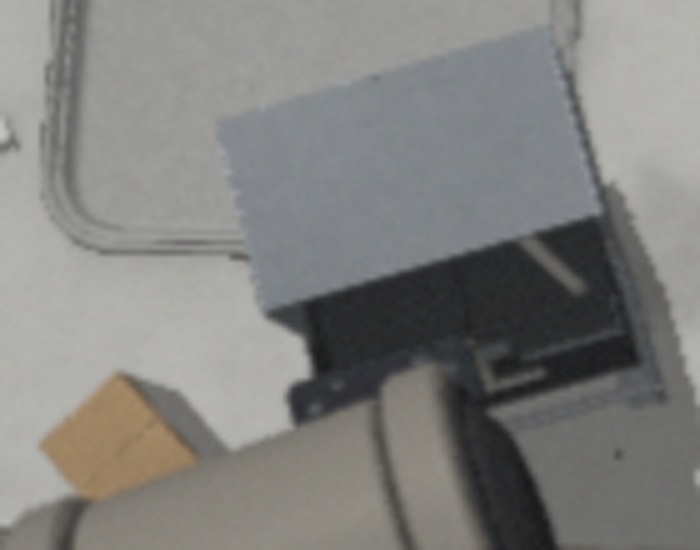

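```bash
python3 - <<'E'
from h import *
a=cv2.imread("pics/scene0.png");sc=arm.camera("scene");b=np.ascontiguousarray(sc["pixels"][:,:,::-1])
for n,(x,y,w,h) in dict(bottle=(255,228,24,36),tape=(303,268,50,40),carton=(166,170,30,42),bin=(196,152,75,75)).items():
    r=cv2.matchTemplate(b[y-6:y+h+6,x-6:x+w+6],a[y:y+h,x:x+w],cv2.TM_CCOEFF_NORMED);_,v,_,l=cv2.minMaxLoc(r);print(n,round(v,3),np.array(l)-6)
s=arm.sense();print(s["time"],s["ft_force"].round(1))
arm.finish_job()
E
```

```text
bottle 0.998 [0 0]
tape 0.998 [0 0]
carton 0.997 [0 0]
bin 0.996 [0 0]
23.25 [ 0.4  0.1 -1. ]
the job is handed in; nothing more can be done
```

I tipped the bin onto its stop, moved the pedal spindle from the back of the bin to the two-post rest, tipped the bin shut, and handed the job in at about 23 s.

**Spindle:** It stayed in the gripper until it was down, with contact forces up to about 6 N. The last pictures show it lying level in both notches. The two cameras disagree on centring:
- **Top view:** about 2.5–3 mm off centre along its length, toward the robot, and about 2 mm to the side.
- **Scene view:** at first about 3.5 mm off centre the other way. That reading looked biased because the near end was in shade.

I judged the spindle to be within a few millimetres of centre and did not regrip it.

**Bin:** My first try at shutting it missed, because the finger rode over the tab without moving the bin. The second try, with a deeper and wider straddle, worked. The finger met the closed stop at about 9 N, and the bin matches its starting picture with no shift. The hex key is still inside.

**Bystanders:** The bottle, tape roll and carton match their starting pictures with no shift. The arm was clear of everything when I handed in.

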